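# Put the copper blanks away in the bayonet pot

## Task

Put all the copper sheet blanks away in the green storage pot: twist its cover a quarter turn anticlockwise to free it, lift it off and lay it on the bench clear of the pot, then slide the top blank of each block out over the open end until it overhangs enough to be pinched by its sides, and lay it flat in the middle of the pot, until both blocks are empty. Then put the cover back on and twist it clockwise until it is locked, its bar in line with the orange marks on the pot's foot; leave the other things on the bench where they are.

Things in the scene. Friction and masses are not known exactly. Their poses are not given: they have to be found in the camera images.
- pot: Green round storage pot on a dark steel foot, fixed. Origin: centre of the underside, on the bench, z up. Foot: radius 97 mm, 6 mm high, with two orange marks at the ends of the pot's x axis. Inner radius 70 mm, outer 74 mm; inner floor 8 mm and rim 50 mm above the bench. Two bayonet lugs stand out from its wall on its +x and -x sides, each 56 degrees wide.
- pot_rim (a point): Centre of the pot's mouth, 50 mm above the bench. The cover lifts off and goes on only with its bar 60 to 112 degrees anticlockwise (from above) of the line of the orange marks; clockwise from there it locks, up to end stops 3 degrees past the marks. At the start the bar is 0 to 7 degrees anticlockwise of the marks. A half turn makes no difference. Play: 2 mm sideways, 3 mm up and down.
- free_spot (a point): A point on the bench top, at the robot's left: the middle of a patch 180 mm across that is always clear, room enough for the cover.
- cover: Aluminium bayonet cover, 177 mm across, about 0.3 kg. Origin: centre of the underside of its disc, z up: 50 mm above the bench when seated on the pot, 22 mm when lying on the bench, as its skirt hangs 22 mm below the disc. Disc 6 mm thick, with orange marks near the edge on the cover's x axis. Two inner tabs on its x axis pass under the pot's lugs when locked.
- cover_bar (a point): On the cover's axis, in its black grip bar, 28 mm above the cover's origin. The bar runs along the cover's x axis: 64 mm long, 14 mm wide, from 6 to 40 mm above the cover's origin. Turning it anticlockwise from above frees the cover.
- block_a: Grey steel sheet block, fixed, 112 (x) x 75 (y) x 45 mm high. Origin: centre of its underside. On top a channel 49 mm wide along x between two dark rails 9 mm wide, 13 mm high (tops 58 mm above the bench), closed by a 13 mm high, 6 mm thick stop at the +x end and open at the -x end (towards the robot), 56 mm from the origin. One to three blanks lie in it, stacked.
- block_b: Grey steel sheet block, fixed, 112 (x) x 75 (y) x 45 mm high. Origin: centre of its underside. On top a channel 49 mm wide along x between two dark rails 9 mm wide, 13 mm high (tops 58 mm above the bench), closed by a 13 mm high, 6 mm thick stop at the +x end and open at the -x end (towards the robot), 56 mm from the origin. One to three blanks lie in it, stacked.
- blank_1: Copper blank, 100 (x) x 46 (y) x 4 mm, 0.15 kg, smooth. Origin: centre of its underside. At the start flat in the channel of block_a, underside 45 mm above the bench. The rails cover its long sides except where it sticks out past the open end. A fingertip pressed on it with 5 to 8 N drags it; those below stay. Its middle must stay over the blank or block below, or it tips.
- blank_2: Copper blank, 100 (x) x 46 (y) x 4 mm, 0.15 kg, smooth. Origin: centre of its underside. At the start flat in the channel of block_b, underside 45 mm above the bench. The rails cover its long sides except where it sticks out past the open end. A fingertip pressed on it with 5 to 8 N drags it; those below stay. Its middle must stay over the blank or block below, or it tips.
- blank_3: Copper blank, 100 (x) x 46 (y) x 4 mm, 0.15 kg, smooth. Origin: centre of its underside. At the start flat in the channel of block_a, underside 53 mm above the bench, on top; absent in some starts. The rails cover its long sides except where it sticks out past the open end. A fingertip pressed on it with 5 to 8 N drags it; those below stay. Its middle must stay over the blank or block below, or it tips.
- blank_4: Copper blank, 100 (x) x 46 (y) x 4 mm, 0.15 kg, smooth. Origin: centre of its underside. At the start flat in the channel of block_b, underside 49 mm above the bench, on top; absent in some starts. The rails cover its long sides except where it sticks out past the open end. A fingertip pressed on it with 5 to 8 N drags it; those below stay. Its middle must stay over the blank or block below, or it tips.
- blank_5: Copper blank, 100 (x) x 46 (y) x 4 mm, 0.15 kg, smooth. Origin: centre of its underside. At the start flat in the channel of block_a, underside 49 mm above the bench. The rails cover its long sides except where it sticks out past the open end. A fingertip pressed on it with 5 to 8 N drags it; those below stay. Its middle must stay over the blank or block below, or it tips.
- jar: Amber glass jar with dark cap, 52 mm across, 60 mm high; origin at the middle of its underside. A bystander: leave it where it is.
- hammer: Hammer lying on the bench; origin at the middle of its underside. A bystander: leave it where it is.
- brush: Small flux brush lying on the bench, 170 mm long; origin at the middle of its underside. A bystander: leave it where it is.
- mandrel: Steel ring mandrel lying on the bench, 220 mm long, 24 mm thick; origin below its thick end. A bystander: leave it where it is.
- tweezers: Steel tweezers lying flat, 130 mm long; origin at the middle of its underside. A bystander: leave it where it is.
- solder_tin: Round brass tin, 60 mm across, 22 mm high; origin at the middle of its underside. A bystander: leave it where it is.
There are look-alikes about, which are no part of the job. Leave any red look-alike of the blank_4 alone.

How it is judged:
By the outcome, as a careful person would: the job done as asked, in the order asked, and still so for the second after the job is handed in, with the robot touching nothing.
Of blank_3, blank_4 only 1 to 2 are there at a start; the rules pass over those that are not, and their reading is None.
At some moment in a run one of cover may be knocked a few centimetres aside while the robot is not near it.
It also fails if it takes over 210 s, if anything falls off the work surface, if the arm or the gripper's body presses on something with over 40 N, if the wrist force passes 120 N, or if a joint passes its speed limit or range.

## Robot

A 6-joint arm with a two-finger parallel gripper is mounted at the origin on the work surface. World frame = base frame: x ahead of the robot, y to its left, z up, the work surface at z = 0. Lengths are in mm, angles in rad, forces in N, time in s.
With the tool pointing down it reaches from about 350 to 975 mm from the base axis. Payload 7.1 kg.
Tool frame: the origin (TCP) lies at the very end of the fingers, on their centre line; the grasp point (between the pads) lies ctrl.hold_point_z behind it (ctrl.hold_point_z is the distance from the TCP to the grasp point, in mm); z points along the fingers, y is the line along which they close (so a half turn about z gives the same grasp; the last joint's range is limited). The gripper opens to 88 mm and grips with 3 to 60 N. Pads are 20 mm wide; open, the fingers measure 115 mm over their backs; the gripper's body (75 mm by 178 mm) begins 61 mm behind the grasp point.
Start: joints at [-1.165, 0.423, 1.63, -0, 1.089, -0.019], TCP at [257.602, -569.426, 222.675] pointing down, gripper open.
Joint ranges: [-3, 3], [-0.9, 2.11], [0.09, 2.58], [-1.31, 4.45], [0.11, 2.69], [-2.54, 2.54]. Speed limits (rad/s): [2.39, 2.39, 3.01, 3.14, 3.14, 3.14].

## Interface

Orientations are given as a rotation vector (axis times angle).
In Python, from workcell import ctrl gives the robot as it stands. The module is installed in compiled form; this text tells all that it offers.
- The arm moves only by the shell command python3 -m creep 'ROWS'. ROWS is JSON, a list of rows, each an object with "translation": the shift along the tool's x, y, z in mm, a list of three; "angular": the turn, a rotation vector about the tool's x, y, z in rad, a list of three; "jaw": the opening, from 0 (shut) to 1 (fully open). A call has exactly 8 rows; each row is the pose to reach, as a shift and turn from the pose commanded when the call began, along the tool's axes at that moment; what a row does not reach only later rows make up. A row lasts 1/8 s, in which the tool goes at most 62.5 mm and 10.7 degrees, less where a joint would pass 70% of its speed; a pose out of reach is approached as far as the arm can. A call with a gripper value outside its range is refused whole. The fingers move at their own pace and stop on an object; the grip force is fixed at half the most. Time passes only in rows, so rows that repeat a pose let the fingers close, or fill a call up. It gives the time, the measured TCP pose, the force, the opening and the grip force at its end, in the units of the state.
- ctrl.get_obs(): the state, without advancing time (a new reading comes with each control period).
- ctrl.get_image(name): name is "scene" or "top"; returns the picture (420x560x3 uint8, red, green, blue); there is no depth.
- ctrl.camera_info(name): a dict with "camera_matrix" (3x3 intrinsics, pixels), "world_from_camera" (4x4, takes a point from camera to world coordinates). Camera axes: x right, y up, looking along -z (the intrinsics and any distortion apply to the point x, -y, -z); pixel columns grow to the right and rows downward; lengths in mm; the calibration is good to about 2 mm. A picture is of the moment at which its call begins. camera_info takes no time and is no camera call.
- ctrl.close_job(): hands the job in; it is judged then, once.
Trained networks look in the newest picture that a camera, given by its name, has taken for a name from the list of things; names that differ only in an ending like _2 or _b are one class to them, and where a whole thing is asked for, a point or a joint stands for the part that bears it (a point fixed in the world has none). Each returns a list of dicts, best first, with "score" (0 to 1); they miss things now and then, are a little off and sometimes report something else, mostly with a low value. They report only what shows in the picture. A call takes as long as a camera call. They do not tell look-alikes from the thing itself.
- ctrl.look_for(camera, label): "rect" ([left, top, right, bottom] in pixels, round what is visible of it).
The state is a dict: "t": time; "qpos": joint angles; "qvel": joint speeds; "joint_torque": joint torques, N m; "ee_pos": TCP position; "orientation": TCP orientation; "ft_force": force on the tool from outside, world axes, zero at the start; "moment": the same for the moment, N m; "width": finger opening in mm; "grasp_force": force on a finger pad.
Only numpy, scipy, OpenCV 4.12 (cv2) and the standard library are available. Lean on these libraries where they do the work, as an engineer would, in place of code of your own. Each camera call takes 0.05 s, during which the arm holds its last target. There are 200 camera calls.

## Working session

There is one attempt and no reset: what is moved stays moved. The work goes in short steps, Python scripts to look and compute and a shell command to move; the robot and the scene stay as the last step left them, time stands still between calls to the robot, and variables do not carry over. Pictures are saved under pics/ and viewed, at most 14 in all, crops included, and the job is handed in when it is done.

```bash
mkdir -p pics; python3 - <<'E'
from workcell import ctrl
import cv2, numpy as np
np.set_printoptions(precision=3,suppress=True)
for n in("scene","top"):
    cv2.imwrite(f"pics/{n}0.png",ctrl.get_image(n)[:,:,::-1]); i=ctrl.camera_info(n); print(n,np.array(i["camera_matrix"]),np.array(i["world_from_camera"]),[k for k in i])
    for l in("pot","cover","cover_bar","block_a","blank_1","free_spot"):
        try: print(l,[(round(d["score"],2),np.round(d["rect"])) for d in ctrl.look_for(n,l)][:5])
        except Exception as e: print(l,e)
o=ctrl.get_obs();print(o,ctrl.hold_point_z)
E
```

```text
scene [[446.031   0.    277.39 ]
 [  0.    446.031 210.874]
 [  0.      0.      1.   ]] [[   0.59    -0.498    0.635 1224.031]
 [   0.807    0.347   -0.478 -587.882]
 [   0.017    0.795    0.606  757.354]
 [   0.       0.       0.       1.   ]] ['camera_matrix', 'world_from_camera']
pot [(0.71, array([256., 247., 332., 283.])), (0.3, array([202., 247., 228., 280.]))]
cover [(0.66, array([253., 215., 333., 272.]))]
cover_bar [(0.66, array([256., 211., 331., 268.]))]
block_a [(0.96, array([331., 186., 377., 228.])), (0.91, array([191., 246., 241., 301.]))]
blank_1 [(0.86, array([337., 186., 371., 212.])), (0.79, array([235., 200., 259., 219.])), (0.77, array([119., 212., 156., 233.])), (0.66, array([150., 237., 190., 262.])), (0.58, array([198., 246., 231., 278.]))]
free_spot it knows: blank, block, brush, cover, cover_bar, hammer, jar, mandrel, pot, pot_rim, solder_tin, tweezers
top [[529.441   0.    281.686]
 [  0.    529.441 208.289]
 [  0.      0.      1.   ]] [[  -0.025    0.995   -0.093  376.582]
 [  -0.999   -0.027   -0.022  -66.428]
 [  -0.024    0.093    0.995 1460.719]
 [   0
[... 452 characters left out ...]
ay([368., 222., 396., 259.])), (0.61, array([197., 172., 219., 213.])), (0.61, array([379., 277., 409., 320.]))]
free_spot it knows: blank, block, brush, cover, cover_bar, hammer, jar, mandrel, pot, pot_rim, solder_tin, tweezers
{'t': 0.6, 'qpos': array([-1.165,  0.423,  1.63 , -0.   ,  1.089, -0.019]), 'qvel': array([-0.001, -0.001, -0.001, -0.001,  0.001, -0.   ]), 'joint_torque': array([ -0.001, -54.43 , -27.394,   0.064,   0.017,   0.   ]), 'ee_pos': array([ 257.581, -569.421,  222.676]), 'orientation': array([-3.071, -0.662,  0.   ]), 'ft_force': array([ 0.657,  0.491, -0.17 ]), 'moment': array([-0.023, -0.05 ,  0.04 ]), 'grasp_force': 0.0, 'width': 87.55109182790926} 18.700000000000003
```

```bash
python3 - <<'E'
import cv2
t=cv2.imread("pics/top0.png");cv2.imwrite("pics/t0.png",cv2.resize(t,(800,600),interpolation=cv2.INTER_CUBIC))
c=t[135:225,180:400];cv2.imwrite("pics/t1.png",cv2.resize(c,None,fx=3.63,fy=3.63,interpolation=cv2.INTER_CUBIC))
s=cv2.imread("pics/scene0.png")[170:310,180:390];cv2.imwrite("pics/s1.png",cv2.resize(s,None,fx=3.8,fy=3.8,interpolation=cv2.INTER_CUBIC))
E
```

```text
(no output)
```

View pics/t0.png

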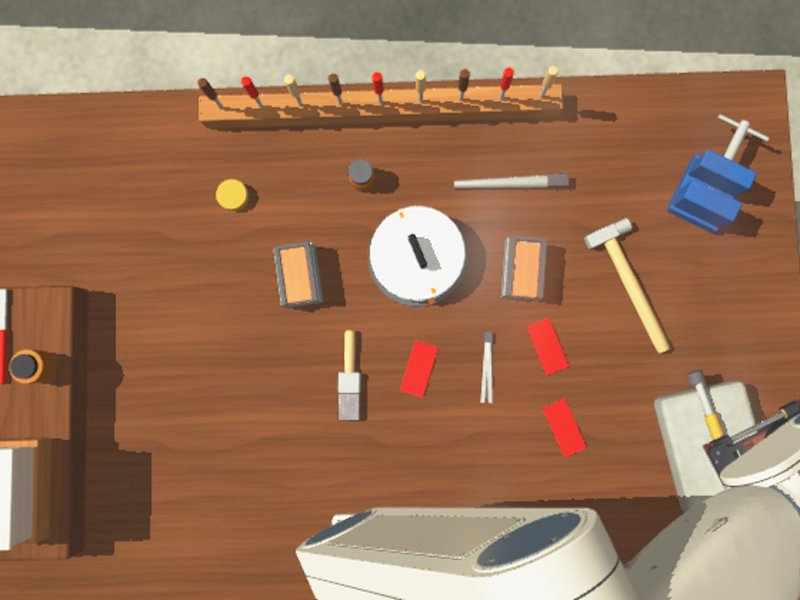

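View pics/t1.png

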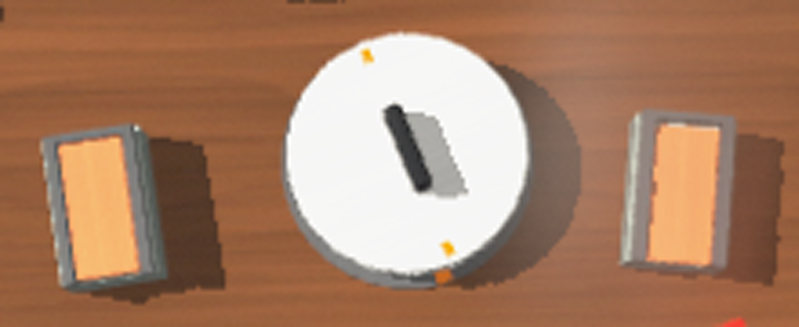

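View pics/s1.png

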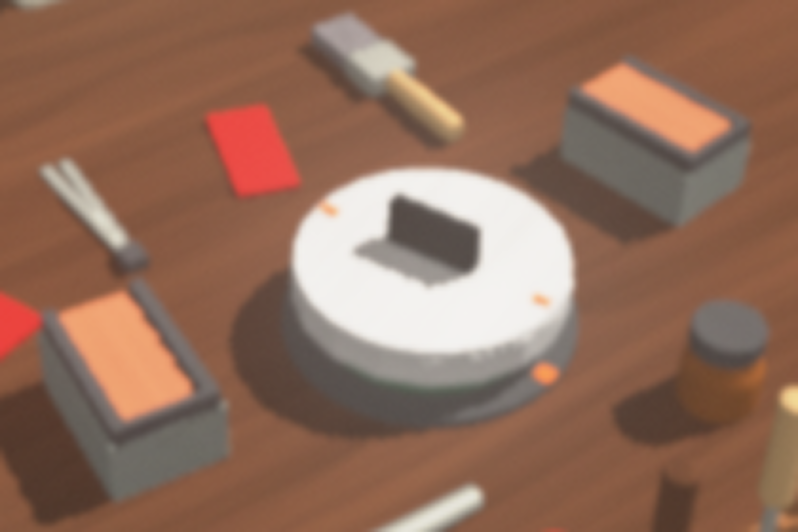

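Both pictures show the same layout. The cover is at top px ~(292,178) and its bar is nearly in line with the foot marks. The copper blocks are at ~(208,193) and ~(367,188), with their stops at the far (+x) side. The red sheets are the look-alikes. Next I measure.

```bash
cat > h.py <<'E'
from workcell import ctrl
import cv2, numpy as np
from scipy.spatial.transform import Rotation as R
np.set_printoptions(precision=1,suppress=True)
def ray(n,uv,z):
    i=ctrl.camera_info(n);K=np.array(i["camera_matrix"]);T=np.array(i["world_from_camera"])
    uv=np.atleast_2d(np.asarray(uv,float)); p=(np.c_[uv,np.ones(len(uv))]@np.linalg.inv(K).T)*[1,-1,-1]
    d=p@T[:3,:3].T;o=T[:3,3];return (o+d*((z-o[2])/d[:,2])[:,None])[:,:2]
def proj(n,P):
    i=ctrl.camera_info(n);K=np.array(i["camera_matrix"]);T=np.array(i["world_from_camera"])
    c=(np.atleast_2d(P)-T[:3,3])@T[:3,:3]; c=c*[1,-1,-1]; q=c@K.T;return q[:,:2]/q[:,2:]
def img(n,name=None):
    m=ctrl.get_image(n)[:,:,::-1].copy()
    if name: cv2.imwrite(f"pics/{name}.png",m)
    return m
def blobs(m,lo,hi,roi,amin=15):
    h=cv2.cvtColor(m,cv2.COLOR_BGR2HSV);k=cv2.inRange(h,lo,hi);z=np.zeros_like(k);x0,y0,x1,y1=roi;z[y0:y1,x0:x1]=k[y0:y1,x0:x1]
    n,l,s,c=cv2.connectedComponentsWithStats(z)
    return [(np.argwhere(l==j)[:,::-1].astype(float),s[j,4]) for j in range(1,n) if s[j,4]>=amin]
def rect(P):
    "centre, long-axis direction deg (-90..90 about x), size"
    c,s,a=cv2.minAreaRect(P.astype(np.float32)); 
    u=np.linalg.svd(P-P.mean(0),full_matrices=False)[2][0]; a=np.degrees(np.arctan2(u[1],u[0])); a=(a+90)%180-90
    return P.mean(0),np.array(c),a,sorted(s)
def pose():
    o=ctrl.get_obs();r=R.from_rotvec(o["orientation"]).as_matrix();return o,r,np.degrees(np.arctan2(r[1,1],r[0,1]))
E
cat > m.py <<'E'
from h import *
for n,bl in(("top",[(185,160,235,225),(340,155,395,220)]),("scene",[(185,235,250,310),(325,175,385,240)])):
    m=cv2.imread(f"pics/{n}0.png")
    for r in bl:
        for p,a in blobs(m,(5,90,180),(20,190,255),r,100):
            print(n,"copper",a,*rect(ray(n,p,53)))
    r=(245,135,340,225) if n=="top" else (245,205,345,290)
    for p,a in blobs(m,(0,0,195),(179,60,255),r,300): print(n,"white",a,cv2.minEnclosingCircle(ray(n,p,56).astype(np.float32)))
    for p,a in blobs(m,(10,140,150),(25,255,255),r,2): print(n,"orange",a,p.mean(0),ray(n,p,56).mean(0),ray(n,p,6).mean(0))
    for p,a in blobs(m,(0,0,0),(179,255,60),r,30): print(n,"bar",a,p.min(0),p.max(0),*rect(ray(n,p,90)))
E
python3 m.py
```

```text
top copper 662 [558.3 164. ] [558.5 164.1] 7.318398973657679 [47.43355941772461, 102.27287292480469]
top copper 657 [ 555.3 -267.7] [ 556.  -267.6] -5.9861701613433524 [47.37725830078125, 101.85516357421875]
top white 3065 ((593.2706298828125, -64.16342163085938), 89.40982818603516)
top orange 2 [276.  135.5] [706.2 -25.6] [718.  -24.1]
top orange 15 [282.2 135.3] [706.4 -42.3] [718.1 -41.5]
top orange 2 [290.5 135. ] [706.4 -64.7] [718.1 -64.7]
top orange 2 [295.5 135. ] [706.  -78.2] [717.7 -78.6]
top orange 3 [300. 135.] [705.6 -90.4] [717.3 -91.2]
top orange 651 [281.  145.7] [677.7 -38.4] [688.5 -37.4]
top orange 3 [258. 136.] [706.4  23.1] [718.1  26.3]
top orange 2 [263.5 136. ] [705.9   8.2] [717.6  10.9]
top orange 4 [267.5 136. ] [705.6  -2.6] [717.3  -0.3]
top orange 4 [272.5 136. ] [705.2 -16.1] [716.8 -14.3]
top orange 14 [268.1 149.6] [668.1  -3.3] [678.5  -1. ]
top orange 7 [280.7 150.1] [665.7 -37.3] [676.  -36.3]
top orange 2 [260.5 150. ] [667.8  17.2] [678.1  20.2]
top orange 24 [249.4 170.3] [613.3  48.2] [621.8  52.3]
top orange 2 [253.5 169. ] [616.5  37.1] [625
[... 214 characters left out ...]
7.1] [533.  20.]
top orange 3 [258. 202.] [527.   26.9] [532.4  30.2]
top orange 7 [303. 203.] [521.  -93.1] [526.2 -94.1]
top orange 1023 [278.  217.2] [484.8 -25.5] [488.7 -24.1]
top orange 13 [301.5 210.6] [500.8 -88.7] [505.2 -89.4]
top bar 51 [288. 164.] [297. 186.] [589.5 -69.2] [592.4 -68.7] 18.321556212864692 [8.145237922668457, 62.54704666137695]
scene copper 652 [ 557.9 -266.9] [ 556.3 -266.3] -6.671872633900463 [46.36070251464844, 103.26280212402344]
scene copper 406 [555.  169.6] [553.8 169.8] 6.818632360675011 [49.80810546875, 104.65447235107422]
scene white 2368 ((596.715576171875, -62.50996398925781), 92.46762084960938)
scene orange 17 [323.2 267.7] [716.  -74.6] [679.8 -38. ]
```

```bash
cat > g.py <<'E'
# shift in tool axes to a world target with tool y at yaw (deg, mod 180)
import sys
from h import *
def go(x,y,z,yaw):
    o,r,w=pose();d=r.T@(np.array([x,y,z])-o["ee_pos"]); t=np.radians((w-yaw+90)%180-90)
    print("shift",d,"turn z %.3f"%t,"| now",o["ee_pos"],"yaw %.1f q6 %.2f tilt %.2f F"%(w,o["qpos"][5],np.degrees(np.arccos(-r[2,2]))),o["ft_force"],"w %.1f t %.1f"%(o["width"],o["t"]))
if __name__=="__main__": go(*map(float,sys.argv[1:5]))
E
python3 g.py 593 -64.5 130 -69.5; python3 - <<'E'
from h import *
print(ray("top",[[140,231],[60,231],[241,260],[105,231],[82,231]],0))
E
```

```text
shift [ 513.7 -321.8   92.7] turn z 0.067 | now [ 257.6 -569.4  222.7] yaw -65.7 q6 -0.02 tilt 0.00 F [ 0.7  0.5 -0.2] w 87.6 t 0.6
[[461.1 360.5]
 [467.  585. ]
 [373.9  80.8]
 [463.7 458.5]
 [465.4 523.1]]
```

```bash
S='{"translation":[513.7,-321.8,60],"angular":[0,0,0.067],"jaw":1}'
python3 -m creep '[{"translation":[50,-31,0],"angular":[0,0,0.01],"jaw":1},{"translation":[100,-62,0],"angular":[0,0,0.02],"jaw":1},{"translation":[150,-94,0],"angular":[0,0,0.03],"jaw":1},{"translation":[200,-125,0],"angular":[0,0,0.04],"jaw":1},{"translation":[250,-157,10],"angular":[0,0,0.05],"jaw":1},{"translation":[300,-188,20],"angular":[0,0,0.067],"jaw":1},{"translation":[350,-219,30],"angular":[0,0,0.067],"jaw":1},{"translation":[400,-250,40],"angular":[0,0,0.067],"jaw":1}]'; python3 g.py 593 -64.5 130 -69.5
```

```text
t: 1.6
ee_pos: [520.1, -175.2, 182.7]
orientation: [3.091, 0.559, 0.001]
ft_force: [1.4, -1.0, -0.2]
width: 87.7
grasp_force: 0.0
shift [107.  -78.2  52.7] turn z -0.000 | now [ 520.1 -175.2  182.7] yaw -69.5 q6 0.87 tilt 0.05 F [ 1.4 -1.  -0.2] w 87.7 t 1.6
```

```bash
python3 -m creep '[{"translation":[45,-33,0],"angular":[0,0,0],"jaw":1},{"translation":[90,-66,10],"angular":[0,0,0],"jaw":1},{"translation":[107,-78,30],"angular":[0,0,0],"jaw":1},{"translation":[107,-78,60],"angular":[0,0,0],"jaw":1},{"translation":[107,-78,85],"angular":[0,0,0],"jaw":1},{"translation":[107,-78,105],"angular":[0,0,0],"jaw":1},{"translation":[107,-78,121],"angular":[0,0,0],"jaw":1},{"translation":[107,-78,121],"angular":[0,0,0],"jaw":1}]'; python3 g.py 593 -64.5 61 -69.5; python3 -c "
from h import *
a=img('top')[120:240,230:360];b=img('scene')[170:290,230:360]
cv2.imwrite('pics/c1.png',cv2.resize(np.hstack([a,b]),None,fx=3,fy=3,interpolation=cv2.INTER_CUBIC))"
```

```text
t: 2.6
ee_pos: [591.3, -66.3, 60.7]
orientation: [-3.091, -0.558, 0.003]
ft_force: [0.2, 0.0, 0.4]
width: 87.8
grasp_force: 0.0
shift [ 2.3 -1.1 -0.3] turn z -0.000 | now [591.3 -66.3  60.7] yaw -69.5 q6 1.08 tilt 0.11 F [0.2 0.  0.4] w 87.8 t 2.6
```

View pics/c1.png

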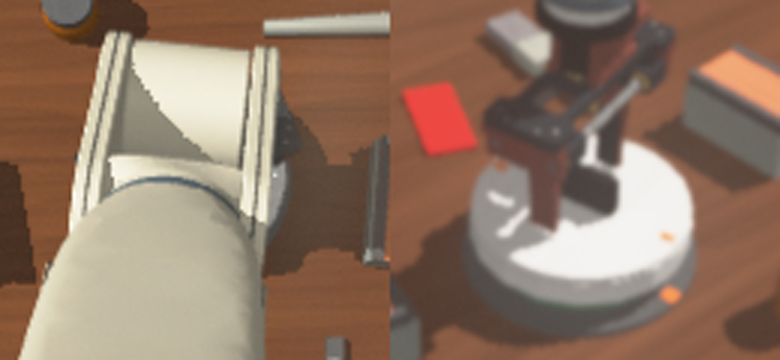

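The scene view shows the fingers straddling the bar, and the arm hides the pot from the top camera. I close on the bar and check.

```bash
python3 -m creep '[{"translation":[2.3,-1,0],"angular":[0,0,0],"jaw":0.6},{"translation":[2.3,-1,0],"angular":[0,0,0],"jaw":0},{"translation":[2.3,-1,0],"angular":[0,0,0],"jaw":0},{"translation":[2.3,-1,0],"angular":[0,0,0],"jaw":0},{"translation":[2.3,-1,0],"angular":[0,0,0],"jaw":0},{"translation":[2.3,-1,0],"angular":[0,0,0],"jaw":0},{"translation":[2.3,-1,0],"angular":[0,0,0],"jaw":0},{"translation":[2.3,-1,0],"angular":[0,0,0],"jaw":0}]'; python3 g.py 593 -64.5 61 -69.5
```

```text
t: 3.7
ee_pos: [593.7, -64.6, 61.6]
orientation: [3.091, 0.559, 0.0]
ft_force: [-0.6, -0.9, -0.6]
width: 13.8
grasp_force: 30.0
shift [-0.7 -0.3  0.6] turn z -0.000 | now [593.7 -64.6  61.6] yaw -69.5 q6 1.08 tilt 0.00 F [-0.6 -0.9 -0.6] w 13.8 t 3.7
```

```bash
python3 -m creep '[{"translation":[0,0,0],"angular":[0,0,-0.15],"jaw":0},{"translation":[0,0,0],"angular":[0,0,-0.33],"jaw":0},{"translation":[0,0,0],"angular":[0,0,-0.51],"jaw":0},{"translation":[0,0,0],"angular":[0,0,-0.69],"jaw":0},{"translation":[0,0,0],"angular":[0,0,-0.87],"jaw":0},{"translation":[0,0,0],"angular":[0,0,-1.05],"jaw":0},{"translation":[0,0,0],"angular":[0,0,-1.23],"jaw":0},{"translation":[0,0,0],"angular":[0,0,-1.41],"jaw":0}]'
python3 -m creep '[{"translation":[0,0,0],"angular":[0,0,-0.05],"jaw":0},{"translation":[0,0,0],"angular":[0,0,-0.05],"jaw":0},{"translation":[0,0,-5],"angular":[0,0,-0.05],"jaw":0},{"translation":[0,0,-10],"angular":[0,0,-0.05],"jaw":0},{"translation":[0,0,-20],"angular":[0,0,-0.05],"jaw":0},{"translation":[0,0,-40],"angular":[0,0,-0.05],"jaw":0},{"translation":[0,0,-70],"angular":[0,0,-0.05],"jaw":0},{"translation":[0,0,-100],"angular":[0,0,-0.05],"jaw":0}]'; python3 g.py 450 350 160 -70
```

```text
t: 4.7
ee_pos: [593.7, -64.5, 61.6]
orientation: [-1.985, -2.435, -0.0]
ft_force: [-0.5, -0.6, -0.8]
width: 13.7
grasp_force: 30.0
t: 5.7
ee_pos: [593.5, -64.2, 163.8]
orientation: [-1.931, -2.478, -0.001]
ft_force: [0.1, 0.1, -2.8]
width: 14.2
grasp_force: 30.0
shift [436.7 -37.9   3.9] turn z 1.469 | now [593.5 -64.2 163.8] yaw 14.1 q6 -0.38 tilt 0.02 F [ 0.1  0.1 -2.8] w 14.2 t 5.7
```

```bash
python3 -m creep '[{"translation":[40,-4,0],"angular":[0,0,0],"jaw":0},{"translation":[95,-8,0],"angular":[0,0,0],"jaw":0},{"translation":[155,-13,0],"angular":[0,0,0],"jaw":0},{"translation":[215,-18,0],"angular":[0,0,0],"jaw":0},{"translation":[275,-23,0],"angular":[0,0,0],"jaw":0},{"translation":[335,-28,0],"angular":[0,0,0],"jaw":0},{"translation":[390,-33,0],"angular":[0,0,0],"jaw":0},{"translation":[437,-38,0],"angular":[0,0,0],"jaw":0}]'
python3 -m creep '[{"translation":[0,0,10],"angular":[0,0,0],"jaw":0},{"translation":[0,0,40],"angular":[0,0,0],"jaw":0},{"translation":[0,0,75],"angular":[0,0,0],"jaw":0},{"translation":[0,0,105],"angular":[0,0,0],"jaw":0},{"translation":[0,0,120],"angular":[0,0,0],"jaw":0},{"translation":[0,0,126],"angular":[0,0,0],"jaw":0},{"translation":[0,0,129],"angular":[0,0,0],"jaw":0},{"translation":[0,0,129],"angular":[0,0,0],"jaw":0}]'; python3 g.py 450 350 160 -70
```

```text
t: 6.7
ee_pos: [448.9, 352.1, 163.3]
orientation: [-1.93, -2.479, -0.002]
ft_force: [0.6, 0.2, -2.0]
width: 13.3
grasp_force: 30.0
t: 7.7
ee_pos: [450.7, 350.3, 33.8]
orientation: [1.931, 2.478, 0.003]
ft_force: [0.0, -0.1, -1.3]
width: 14.2
grasp_force: 30.0
shift [  -0.    -0.6 -126.2] turn z 1.469 | now [450.7 350.3  33.8] yaw 14.1 q6 0.39 tilt 0.10 F [ 0.  -0.1 -1.3] w 14.2 t 7.7
```

```bash
python3 -m creep '[{"translation":[0,0,0.3],"angular":[0,0,0],"jaw":0.5},{"translation":[0,0,0],"angular":[0,0,0],"jaw":0.5},{"translation":[0,0,-10],"angular":[0,0,0],"jaw":0.5},{"translation":[0,0,-40],"angular":[0,0,0],"jaw":0.5},{"translation":[0,0,-80],"angular":[0,0,0],"jaw":0.3},{"translation":[0,0,-110],"angular":[0,0,0],"jaw":0},{"translation":[0,0,-116],"angular":[0,0,0],"jaw":0},{"translation":[0,0,-116],"angular":[0,0,0],"jaw":0}]'; python3 g.py 582.8 168.1 90 97.1;python3 -c "
from h import *
a=img('top')
cv2.imwrite('pics/c2.png',cv2.resize(a[120:340,80:400],None,fx=2.5,fy=2.5,interpolation=cv2.INTER_CUBIC))"
```

```text
t: 8.7
ee_pos: [449.9, 349.9, 148.7]
orientation: [1.931, 2.478, 0.001]
ft_force: [0.2, 0.4, -0.5]
width: 7.7
grasp_force: 0.0
shift [-208.7   84.4   58.7] turn z -1.448 | now [449.9 349.9 148.7] yaw 14.2 q6 0.39 tilt 0.02 F [ 0.2  0.4 -0.5] w 7.7 t 8.7
```

View pics/c2.png

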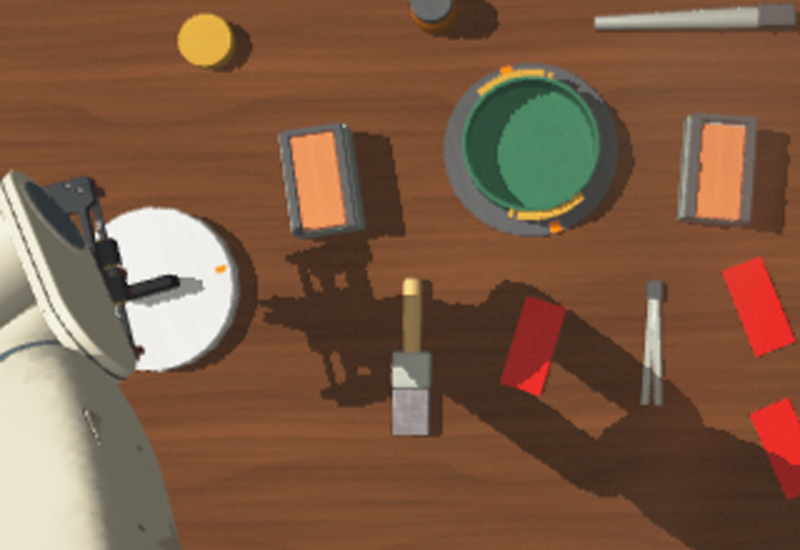

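The cover lies on the bench at crop (165,288) and the pot is open, with its foot marks at crop (505,68) and (556,228). On to the left block.

```bash
python3 -m creep '[{"translation":[-15,6,0],"angular":[0,0,-0.16],"jaw":0},{"translation":[-45,18,0],"angular":[0,0,-0.34],"jaw":0},{"translation":[-80,32,0],"angular":[0,0,-0.52],"jaw":0},{"translation":[-120,48,10],"angular":[0,0,-0.7],"jaw":0},{"translation":[-160,64,20],"angular":[0,0,-0.88],"jaw":0},{"translation":[-190,77,30],"angular":[0,0,-1.06],"jaw":0},{"translation":[-208,84,45],"angular":[0,0,-1.24],"jaw":0},{"translation":[-208.5,84.4,58],"angular":[0,0,-1.42],"jaw":0}]'; python3 g.py 582.8 168.1 61 97.1;python3 -c "
from h import *
p=ray('top',[[282,147.2],[302.4,211.2]],6);print(p,p.mean(0),np.degrees(np.arctan2(*(p[0]-p[1])[::-1])))"
```

```text
t: 9.75
ee_pos: [582.5, 166.7, 88.2]
orientation: [0.157, -3.135, 0.001]
ft_force: [-0.4, -0.2, 0.0]
width: 0.3
grasp_force: 0.0
shift [-0.5  1.4 27.2] turn z -0.024 | now [582.5 166.7  88.2] yaw 95.7 q6 -1.41 tilt 0.16 F [-0.4 -0.2  0. ] w 0.3 t 9.8
[[684.3 -40.1]
 [503.5 -91.8]] [593.9 -65.9] 15.96824583380798
```

```bash
python3 -m creep '[{"translation":[-0.5,1.4,10],"angular":[0,0,-0.024],"jaw":0},{"translation":[-0.5,1.4,20],"angular":[0,0,-0.024],"jaw":0},{"translation":[-0.5,1.4,28],"angular":[0,0,-0.024],"jaw":0},{"translation":[-0.5,1.4,30],"angular":[0,0,-0.024],"jaw":0},{"translation":[-0.5,1.4,31],"angular":[0,0,-0.024],"jaw":0},{"translation":[-0.5,1.4,31.6],"angular":[0,0,-0.024],"jaw":0},{"translation":[-0.5,1.4,31.6],"angular":[0,0,-0.024],"jaw":0},{"translation":[-0.5,1.4,31.6],"angular":[0,0,-0.024],"jaw":0}]'; python3 g.py 582.8 168.1 52.5 97.1
```

```text
t: 10.75
ee_pos: [583.4, 169.8, 59.3]
orientation: [-0.189, 3.136, 0.0]
ft_force: [0.0, -0.1, 0.2]
width: 0.2
grasp_force: 0.0
shift [ 0.8 -1.7  6.8] turn z -0.004 | now [583.4 169.8  59.3] yaw 96.9 q6 -1.43 tilt 0.02 F [ 0.  -0.1  0.2] w 0.2 t 10.8
```

```bash
python3 -m creep '[{"translation":[0,-1.7,0.5],"angular":[0,0,0],"jaw":0},{"translation":[0,-1.7,1],"angular":[0,0,0],"jaw":0},{"translation":[0,-1.7,1.5],"angular":[0,0,0],"jaw":0},{"translation":[0,-1.7,2],"angular":[0,0,0],"jaw":0},{"translation":[0,-1.7,2.5],"angular":[0,0,0],"jaw":0},{"translation":[0,-1.7,3],"angular":[0,0,0],"jaw":0},{"translation":[0,-1.7,3],"angular":[0,0,0],"jaw":0},{"translation":[0,-1.7,3],"angular":[0,0,0],"jaw":0}]'; python3 g.py 582.8 168.1 53 97.1
```

```text
t: 11.75
ee_pos: [584.4, 168.4, 57.4]
orientation: [-0.189, 3.134, 0.001]
ft_force: [-1.3, -0.1, 10.3]
width: 0.7
grasp_force: 4.7
shift [ 1.6 -0.2  4.3] turn z -0.004 | now [584.4 168.4  57.4] yaw 96.9 q6 -1.43 tilt 0.12 F [-1.3 -0.1 10.3] w 0.7 t 11.8
```

```bash
python3 -m creep '[{"translation":[0,0,-0.4],"angular":[0,0,0],"jaw":0},{"translation":[5,0,-0.4],"angular":[0,0,0],"jaw":0},{"translation":[11,0,-0.4],"angular":[0,0,0],"jaw":0},{"translation":[18,0,-0.4],"angular":[0,0,0],"jaw":0},{"translation":[26,0,-0.4],"angular":[0,0,0],"jaw":0},{"translation":[34,0,-0.4],"angular":[0,0,0],"jaw":0},{"translation":[40,0,-0.4],"angular":[0,0,0],"jaw":0},{"translation":[43,0,-0.4],"angular":[0,0,0],"jaw":0}]'
python3 -m creep '[{"translation":[0,0,0],"angular":[0,0,0],"jaw":0},{"translation":[0,0,-3],"angular":[0,0,0],"jaw":0},{"translation":[0,0,-15],"angular":[0,0,0],"jaw":0.4},{"translation":[0,0,-40],"angular":[0,0,0],"jaw":1},{"translation":[20,0,-60],"angular":[0,0,0],"jaw":1},{"translation":[40,0,-60],"angular":[0,0,0],"jaw":1},{"translation":[53,0,-60],"angular":[0,0,0],"jaw":1},{"translation":[53,0,-60],"angular":[0,0,0],"jaw":1}]'; cat > look.py <<'E'
from h import *
import sys
z=float(sys.argv[1])
for n,bl in(("top",[(185,155,240,250),(335,150,400,250)]),("scene",[(180,225,250,310),(310,170,385,240)])):
    m=img(n,n+"_"+sys.argv[2])
    for r in bl:
        for p,a in blobs(m,(5,90,150),(20,190,255),r,100):print(n,"copper",a,*rect(ray(n,p,z)))
E
python3 look.py 57 a; python3 g.py 480 155.3 52 97.1
```

```text
t: 12.75
ee_pos: [541.5, 163.3, 57.4]
orientation: [-0.189, 3.133, 0.001]
ft_force: [1.3, -0.4, 6.5]
width: 0.6
grasp_force: 3.4
t: 13.75
ee_pos: [487.3, 156.5, 116.5]
orientation: [0.189, -3.135, 0.0]
ft_force: [0.4, -0.7, -0.1]
width: 57.2
grasp_force: 0.0
top copper 178 [582.5 152.9] [576.2 154.5] 17.22073925858939 [27.960742950439453, 68.79405975341797]
top copper 653 [ 555.2 -267.2] [ 555.6 -266.8] -6.755831267840506 [46.7143440246582, 101.5762710571289]
scene copper 693 [ 561.8 -268.2] [ 560.  -267.7] -6.606124703698583 [47.856178283691406, 104.36138153076172]
scene copper 578 [536.  162.5] [535.8 160.7] 4.5642306754850495 [58.30595779418945, 151.33204650878906]
shift [ 8.8 -0.4 64.6] turn z -0.004 | now [488.7 156.8 116.6] yaw 96.9 q6 -1.40 tilt 0.03 F [ 0.3  0.1 -0.3] w 65.0 t 13.8
```

```bash
python3 -m creep '[{"translation":[7.5,-0.4,5],"angular":[0,0,0],"jaw":1},{"translation":[7.5,-0.4,10],"angular":[0,0,0],"jaw":1},{"translation":[7.5,-0.4,20],"angular":[0,0,0],"jaw":1},{"translation":[7.5,-0.4,35],"angular":[0,0,0],"jaw":1},{"translation":[7.5,-0.4,50],"angular":[0,0,0],"jaw":1},{"translation":[7.5,-0.4,62],"angular":[0,0,0],"jaw":1},{"translation":[7.5,-0.4,67.5],"angular":[0,0,0],"jaw":1},{"translation":[7.5,-0.4,67.5],"angular":[0,0,0],"jaw":1}]'; python3 g.py 480.5 155.4 48.5 97.1;python3 -m creep '[{"translation":[0,0,0],"angular":[0,0,0],"jaw":0.6},{"translation":[0,0,0],"angular":[0,0,0],"jaw":0.4},{"translation":[0,0,0],"angular":[0,0,0],"jaw":0.3},{"translation":[0,0,0],"angular":[0,0,0],"jaw":0.3},{"translation":[0,0,0],"angular":[0,0,0],"jaw":0.3},{"translation":[0,0,0],"angular":[0,0,0],"jaw":0.3},{"translation":[0,0,0],"angular":[0,0,0],"jaw":0.3},{"translation":[0,0,0],"angular":[0,0,0],"jaw":0.3}]';python3 g.py 480.5 155.4 48.5 97.1
```

```text
t: 14.85
ee_pos: [480.5, 155.3, 48.5]
orientation: [0.189, -3.135, 0.0]
ft_force: [-0.6, -0.4, 0.2]
width: 87.8
grasp_force: 0.0
shift [0.  0.1 0. ] turn z -0.004 | now [480.5 155.3  48.5] yaw 96.9 q6 -1.40 tilt 0.04 F [-0.6 -0.4  0.2] w 87.8 t 14.8
t: 15.85
ee_pos: [480.8, 155.4, 49.0]
orientation: [-0.189, 3.136, 0.0]
ft_force: [-1.1, 0.5, 1.4]
width: 45.4
grasp_force: 30.0
shift [0.3 0.1 0.5] turn z -0.004 | now [480.8 155.4  49. ] yaw 96.9 q6 -1.40 tilt 0.01 F [-1.1  0.5  1.4] w 45.4 t 15.8
```

```bash
python3 -m creep '[{"translation":[0,0,-1],"angular":[0,0,0],"jaw":0.3},{"translation":[0,0,-4],"angular":[0,0,0],"jaw":0.3},{"translation":[0,0,-10],"angular":[0,0,0],"jaw":0.3},{"translation":[0,0,-20],"angular":[0,0,0],"jaw":0.3},{"translation":[0,0,-35],"angular":[0,0,0],"jaw":0.3},{"translation":[0,0,-50],"angular":[0,0,0],"jaw":0.3},{"translation":[0,0,-60],"angular":[0,0,0],"jaw":0.3},{"translation":[0,0,-60],"angular":[0,0,0],"jaw":0.3}]'; python3 g.py 559.1 -69.2 110 97.1;python3 look.py 113 b;  python3 -c "
import cv2
cv2.imwrite('pics/c3.png',cv2.resize(cv2.imread('pics/scene_b.png')[150:330,150:400],None,fx=3,fy=3,interpolation=cv2.INTER_CUBIC))"
```

```text
t: 16.85
ee_pos: [481.3, 155.5, 110.1]
orientation: [-0.189, 3.134, 0.001]
ft_force: [0.2, -1.2, -1.1]
width: 45.5
grasp_force: 30.0
shift [ -50.3 -232.4    0.1] turn z -0.004 | now [481.3 155.5 110.1] yaw 96.9 q6 -1.40 tilt 0.12 F [ 0.2 -1.2 -1.1] w 45.5 t 16.9
top copper 228 [574.  147.2] [563.1 153.7] 25.65055217018221 [42.650230407714844, 73.60028076171875]
top copper 650 [ 548.2 -259.3] [ 548.4 -258.8] -6.764397678867795 [44.8507080078125, 97.52400207519531]
scene copper 694 [ 614.7 -293.8] [ 613.1 -293.5] -6.580663712862062 [44.36329650878906, 96.01668548583984]
scene copper 269 [528.2 161. ] [523.1 162.6] 15.04166475873879 [48.42423629760742, 84.8160629272461]
scene copper 378 [613.4 103. ] [612.6 102.5] 6.9209123034263484 [43.44023132324219, 96.5875473022461]
```

View pics/c3.png

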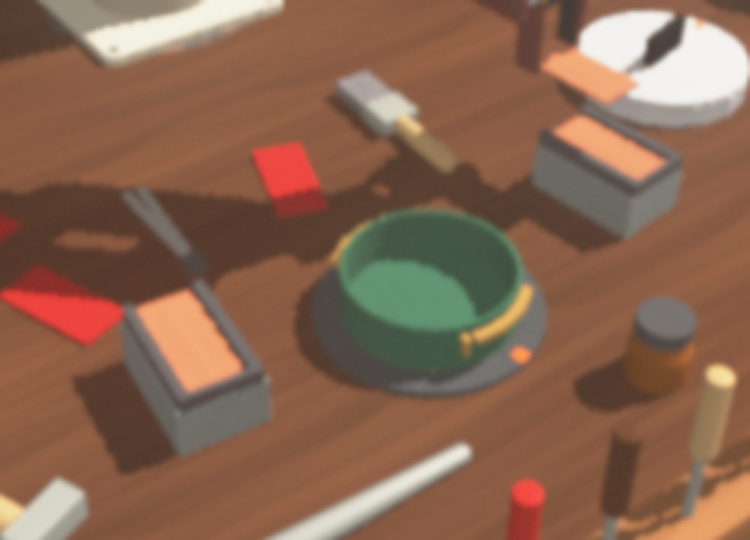

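The blank is held level at crop (590,78), and the left block still has copper in it. Carry it to the pot.

```bash
python3 -m creep '[{"translation":[-8,-35,0],"angular":[0,0,0],"jaw":0.3},{"translation":[-18,-80,0],"angular":[0,0,0],"jaw":0.3},{"translation":[-28,-130,0],"angular":[0,0,0],"jaw":0.3},{"translation":[-38,-178,0],"angular":[0,0,0],"jaw":0.3},{"translation":[-46,-212,0],"angular":[0,0,0],"jaw":0.3},{"translation":[-50.3,-232.4,0],"angular":[0,0,0],"jaw":0.3},{"translation":[-50.3,-232.4,10],"angular":[0,0,0],"jaw":0.3},{"translation":[-50.3,-232.4,25],"angular":[0,0,0],"jaw":0.3}]';python3 g.py 559.1 -69.2 10 97.1;
python3 -m creep '[{"translation":[0,0,15],"angular":[0,0,0],"jaw":0.3},{"translation":[0,0,30],"angular":[0,0,0],"jaw":0.3},{"translation":[0,0,45],"angular":[0,0,0],"jaw":0.3},{"translation":[0,0,58],"angular":[0,0,0],"jaw":0.3},{"translation":[0,0,68],"angular":[0,0,0],"jaw":0.3},{"translation":[0,0,73],"angular":[0,0,0],"jaw":0.3},{"translation":[0,0,75],"angular":[0,0,0],"jaw":0.3},{"translation":[0,0,75],"angular":[0,0,0],"jaw":0.3}]';python3 g.py 559.1 -69.2 10 97.1
```

```text
t: 17.95
ee_pos: [558.0, -68.4, 83.0]
orientation: [0.189, -3.135, -0.001]
ft_force: [-0.1, -0.6, -1.3]
width: 45.3
grasp_force: 30.0
shift [-1.1 -0.9 73. ] turn z -0.003 | now [558.  -68.4  83. ] yaw 96.9 q6 -1.84 tilt 0.04 F [-0.1 -0.6 -1.3] w 45.3 t 17.9
t: 18.95
ee_pos: [558.7, -69.4, 9.2]
orientation: [-0.189, 3.136, -0.0]
ft_force: [-0.0, 0.5, -1.0]
width: 45.4
grasp_force: 30.0
shift [-0.4  0.2 -0.8] turn z -0.004 | now [558.7 -69.4   9.2] yaw 96.9 q6 -1.84 tilt 0.02 F [-0.   0.5 -1. ] w 45.4 t 18.9
```

```bash
python3 -m creep '[{"translation":[0,0,0],"angular":[0,0,0],"jaw":0.66},{"translation":[0,0,0],"angular":[0,0,0],"jaw":0.66},{"translation":[0,0,0],"angular":[0,0,0],"jaw":0.66},{"translation":[0,0,-5],"angular":[0,0,0],"jaw":0.66},{"translation":[0,0,-25],"angular":[0,0,0],"jaw":0.66},{"translation":[0,0,-55],"angular":[0,0,0],"jaw":0.66},{"translation":[0,0,-85],"angular":[0,0,0],"jaw":0.5},{"translation":[0,0,-95],"angular":[0,0,0],"jaw":0.2}]'; python3 g.py 582.8 168.1 61 97.1
python3 -m creep '[{"translation":[-6,30,0],"angular":[0,0,0],"jaw":0},{"translation":[-16,75,0],"angular":[0,0,0],"jaw":0},{"translation":[-28,125,0],"angular":[0,0,0],"jaw":0},{"translation":[-40,180,0],"angular":[0,0,0],"jaw":0},{"translation":[-50,220,0],"angular":[0,0,0],"jaw":0},{"translation":[-52.4,233,0],"angular":[0,0,0],"jaw":0},{"translation":[-52.4,233,20],"angular":[0,0,0],"jaw":0},{"translation":[-52.4,233,40],"angular":[0,0,0],"jaw":0}]'; python3 g.py 582.8 168.1 55 97.1; python3 look.py 13 c;python3 -c "
from h import *
m=cv2.imread('pics/top_c.png')
for p,a in blobs(m,(5,80,100),(20,210,255),(255,145,330,220),60):print(a,*rect(ray('top',p,12)))
"
```

```text
t: 19.95
ee_pos: [559.9, -69.6, 106.9]
orientation: [-0.188, 3.132, -0.001]
ft_force: [0.9, 0.0, -0.3]
width: 41.9
grasp_force: 0.0
shift [-51.  233.3  45.8] turn z -0.004 | now [559.9 -69.6 106.9] yaw 96.9 q6 -1.84 tilt 0.25 F [ 0.9  0.  -0.3] w 41.9 t 19.9
t: 20.95
ee_pos: [581.9, 166.7, 62.3]
orientation: [0.187, -3.135, 0.001]
ft_force: [-0.2, -0.6, 0.0]
width: 0.4
grasp_force: 0.0
shift [-1.1  1.2  7.3] turn z -0.005 | now [581.9 166.7  62.3] yaw 96.8 q6 -1.43 tilt 0.08 F [-0.2 -0.6  0. ] w 0.4 t 20.9
top copper 646 [ 560.9 -273.6] [ 561.2 -273.1] -6.417174060470359 [48.1786003112793, 104.74964904785156]
scene copper 691 [ 520.1 -248.1] [ 518.3 -247.5] -6.5858647406433874 [50.803466796875, 110.91718292236328]
scene copper 113 [483.6 211.7] [481.8 213.5] 34.75989625068209 [39.04820251464844, 56.33473587036133]
447 [664.5   3.5] [639.7 -22.5] -57.14175974053233 [101.14893341064453, 116.7877426147461]
305 [ 666.9 -145.1] [ 654.4 -124. ] 55.96853076465044 [64.53500366210938, 91.50695037841797]
620 [594.5 -65.9] [594.2 -66.3] 6.314752179395384 [47.91542053222656, 100.71512603759766]
84 [523.8 -86.4] [524.4 -85.7] -73.93392722271166 [14.843667984008789, 73.94963073730469]
347 [497.5   0.1] [501.6 -10.8] 79.16989584566787 [35.86931610107422, 99.07945251464844]
```

```bash
python3 -m creep '[{"translation":[-1,1.2,2],"angular":[0,0,0],"jaw":0},{"translation":[-1,1.2,4],"angular":[0,0,0],"jaw":0},{"translation":[-1,1.2,6],"angular":[0,0,0],"jaw":0},{"translation":[-1,1.2,8],"angular":[0,0,0],"jaw":0},{"translation":[-1,1.2,8.5],"angular":[0,0,0],"jaw":0},{"translation":[-1,1.2,8.5],"angular":[0,0,0],"jaw":0},{"translation":[-1,1.2,8.5],"angular":[0,0,0],"jaw":0},{"translation":[-1,1.2,8.5],"angular":[0,0,0],"jaw":0}]'; python3 g.py 582.8 168.1 52.7 97.1
```

```text
t: 22.05
ee_pos: [583.5, 169.6, 55.5]
orientation: [-0.189, 3.136, 0.0]
ft_force: [-0.4, 0.5, -0.5]
width: -0.1
grasp_force: 0.0
shift [ 0.9 -1.4  2.8] turn z -0.004 | now [583.5 169.6  55.5] yaw 96.9 q6 -1.43 tilt 0.01 F [-0.4  0.5 -0.5] w -0.1 t 22.1
```

```bash
python3 -m creep '[{"translation":[0,-1.4,0.5],"angular":[0,0,0],"jaw":0},{"translation":[0,-1.4,1],"angular":[0,0,0],"jaw":0},{"translation":[0,-1.4,1.5],"angular":[0,0,0],"jaw":0},{"translation":[0,-1.4,2],"angular":[0,0,0],"jaw":0},{"translation":[0,-1.4,2.5],"angular":[0,0,0],"jaw":0},{"translation":[0,-1.4,2.8],"angular":[0,0,0],"jaw":0},{"translation":[0,-1.4,2.8],"angular":[0,0,0],"jaw":0},{"translation":[0,-1.4,2.8],"angular":[0,0,0],"jaw":0}]'; python3 g.py 582.8 168.1 52.7 97.1
```

```text
t: 23.05
ee_pos: [584.0, 168.3, 53.4]
orientation: [-0.189, 3.135, 0.0]
ft_force: [-1.9, -0.7, 5.3]
width: 0.5
grasp_force: 3.0
shift [ 1.2 -0.   0.7] turn z -0.004 | now [584.  168.3  53.4] yaw 96.9 q6 -1.43 tilt 0.05 F [-1.9 -0.7  5.3] w 0.5 t 23.1
```

```bash
python3 -m creep '[{"translation":[0,0,0.15],"angular":[0,0,0],"jaw":0},{"translation":[5,0,0.15],"angular":[0,0,0],"jaw":0},{"translation":[11,0,0.15],"angular":[0,0,0],"jaw":0},{"translation":[18,0,0.15],"angular":[0,0,0],"jaw":0},{"translation":[26,0,0.15],"angular":[0,0,0],"jaw":0},{"translation":[34,0,0.15],"angular":[0,0,0],"jaw":0},{"translation":[40,0,0.15],"angular":[0,0,0],"jaw":0},{"translation":[43,0,0.15],"angular":[0,0,0],"jaw":0}]'
python3 -m creep '[{"translation":[0,0,0],"angular":[0,0,0],"jaw":0},{"translation":[0,0,-3],"angular":[0,0,0],"jaw":0},{"translation":[0,0,-15],"angular":[0,0,0],"jaw":0.4},{"translation":[0,0,-40],"angular":[0,0,0],"jaw":1},{"translation":[20,0,-60],"angular":[0,0,0],"jaw":1},{"translation":[40,0,-60],"angular":[0,0,0],"jaw":1},{"translation":[60,0,-60],"angular":[0,0,0],"jaw":1},{"translation":[60,0,-60],"angular":[0,0,0],"jaw":1}]'
python3 look.py 53 d; python3 g.py 480.5 155.4 44.5 97.1
```

```text
t: 24.05
ee_pos: [541.8, 163.3, 53.4]
orientation: [-0.189, 3.133, 0.001]
ft_force: [1.5, 0.2, 5.6]
width: 0.5
grasp_force: 2.7
t: 25.05
ee_pos: [480.3, 155.6, 113.0]
orientation: [0.189, -3.135, 0.0]
ft_force: [-0.3, -0.4, -0.1]
width: 57.0
grasp_force: 0.0
top copper 220 [580.6 155.5] [577.9 150.8] 22.945011471200644 [37.86708068847656, 82.494384765625]
top copper 655 [ 555.7 -267.8] [ 556.1 -267.5] -6.6789114447065 [47.113990783691406, 101.88387298583984]
scene copper 694 [ 557.9 -266.4] [ 556.2 -266. ] -6.5037247527888695 [48.49425506591797, 104.95742797851562]
scene copper 517 [532.3 163. ] [535.3 159.4] 6.060378259519567 [57.87733840942383, 147.42364501953125]
shift [ 1.9 -0.5 68.6] turn z -0.004 | now [482.3 156.1 113.1] yaw 96.9 q6 -1.40 tilt 0.08 F [-0.5  0.5 -0.1] w 65.2 t 25.1
```

Scene extent 147 mm, so the blank slid as planned. Pinch it.

```bash
python3 -m creep '[{"translation":[1,-0.5,5],"angular":[0,0,0],"jaw":1},{"translation":[1,-0.5,10],"angular":[0,0,0],"jaw":1},{"translation":[1,-0.5,20],"angular":[0,0,0],"jaw":1},{"translation":[1,-0.5,35],"angular":[0,0,0],"jaw":1},{"translation":[1,-0.5,50],"angular":[0,0,0],"jaw":1},{"translation":[1,-0.5,62],"angular":[0,0,0],"jaw":1},{"translation":[1,-0.5,68],"angular":[0,0,0],"jaw":1},{"translation":[1,-0.5,68],"angular":[0,0,0],"jaw":1}]'; python3 g.py 480.5 155.4 44.5 97.1;python3 -m creep '[{"translation":[0,0,0],"angular":[0,0,0],"jaw":0.6},{"translation":[0,0,0],"angular":[0,0,0],"jaw":0.4},{"translation":[0,0,0],"angular":[0,0,0],"jaw":0.3},{"translation":[0,0,0],"angular":[0,0,0],"jaw":0.3},{"translation":[0,0,0],"angular":[0,0,0],"jaw":0.3},{"translation":[0,0,0],"angular":[0,0,0],"jaw":0.3},{"translation":[0,0,0],"angular":[0,0,0],"jaw":0.3},{"translation":[0,0,0],"angular":[0,0,0],"jaw":0.3}]'
python3 -m creep '[{"translation":[0,0,-1],"angular":[0,0,0],"jaw":0.3},{"translation":[0,0,-4],"angular":[0,0,0],"jaw":0.3},{"translation":[0,0,-10],"angular":[0,0,0],"jaw":0.3},{"translation":[0,0,-20],"angular":[0,0,0],"jaw":0.3},{"translation":[0,0,-35],"angular":[0,0,0],"jaw":0.3},{"translation":[0,0,-50],"angular":[0,0,0],"jaw":0.3},{"translation":[0,0,-60],"angular":[0,0,0],"jaw":0.3},{"translation":[0,0,-60],"angular":[0,0,0],"jaw":0.3}]'; python3 g.py 559.1 -69.2 110 97.1
```

```text
t: 26.15
ee_pos: [480.2, 155.1, 44.0]
orientation: [0.189, -3.135, 0.0]
ft_force: [-0.2, 0.2, 0.1]
width: 87.6
grasp_force: 0.0
shift [-0.4  0.2 -0.5] turn z -0.004 | now [480.2 155.1  44. ] yaw 96.9 q6 -1.40 tilt 0.05 F [-0.2  0.2  0.1] w 87.6 t 26.1
t: 27.15
ee_pos: [480.5, 155.3, 44.6]
orientation: [-0.189, 3.136, 0.0]
ft_force: [-0.1, -1.5, 0.9]
width: 45.1
grasp_force: 30.0
t: 28.15
ee_pos: [481.1, 155.4, 105.6]
orientation: [-0.189, 3.134, 0.001]
ft_force: [-0.6, -0.9, -1.7]
width: 45.1
grasp_force: 30.0
shift [ -50.5 -232.3   -4.3] turn z -0.004 | now [481.1 155.4 105.6] yaw 96.9 q6 -1.40 tilt 0.12 F [-0.6 -0.9 -1.7] w 45.1 t 28.1
```

```bash
python3 -m creep '[{"translation":[-8,-35,0],"angular":[0,0,0],"jaw":0.3},{"translation":[-18,-80,0],"angular":[0,0,0],"jaw":0.3},{"translation":[-28,-130,0],"angular":[0,0,0],"jaw":0.3},{"translation":[-38,-178,0],"angular":[0,0,0],"jaw":0.3},{"translation":[-46,-212,0],"angular":[0,0,0],"jaw":0.3},{"translation":[-50.3,-232.4,0],"angular":[0,0,0],"jaw":0.3},{"translation":[-50.3,-232.4,5],"angular":[0,0,0],"jaw":0.3},{"translation":[-50.3,-232.4,20],"angular":[0,0,0],"jaw":0.3}]'
python3 -m creep '[{"translation":[0,0,15],"angular":[0,0,0],"jaw":0.3},{"translation":[0,0,30],"angular":[0,0,0],"jaw":0.3},{"translation":[0,0,45],"angular":[0,0,0],"jaw":0.3},{"translation":[0,0,58],"angular":[0,0,0],"jaw":0.3},{"translation":[0,0,67],"angular":[0,0,0],"jaw":0.3},{"translation":[0,0,71],"angular":[0,0,0],"jaw":0.3},{"translation":[0,0,71],"angular":[0,0,0],"jaw":0.3},{"translation":[0,0,71],"angular":[0,0,0],"jaw":0.3}]';python3 g.py 559.1 -69.2 13 97.1
```

```text
t: 29.15
ee_pos: [558.1, -68.6, 84.1]
orientation: [-0.19, 3.135, 0.0]
ft_force: [-0.1, 0.3, -1.4]
width: 45.5
grasp_force: 30.0
t: 30.15
ee_pos: [558.6, -69.6, 14.0]
orientation: [-0.189, 3.135, -0.0]
ft_force: [-0.7, 0.1, -1.8]
width: 45.2
grasp_force: 30.0
shift [-0.5  0.3  1. ] turn z -0.004 | now [558.6 -69.6  14. ] yaw 96.9 q6 -1.84 tilt 0.05 F [-0.7  0.1 -1.8] w 45.2 t 30.1
```

```bash
python3 -m creep '[{"translation":[0,0,0.8],"angular":[0,0,0],"jaw":0.3},{"translation":[0,0,0.8],"angular":[0,0,0],"jaw":0.66},{"translation":[0,0,0.8],"angular":[0,0,0],"jaw":0.66},{"translation":[0,0,0.8],"angular":[0,0,0],"jaw":0.66},{"translation":[0,0,-5],"angular":[0,0,0],"jaw":0.66},{"translation":[0,0,-35],"angular":[0,0,0],"jaw":0.66},{"translation":[0,0,-70],"angular":[0,0,0],"jaw":0.5},{"translation":[0,0,-90],"angular":[0,0,0],"jaw":0.2}]'
python3 -m creep '[{"translation":[-6,30,0],"angular":[0,0,0],"jaw":0},{"translation":[-16,75,0],"angular":[0,0,0],"jaw":0},{"translation":[-28,125,0],"angular":[0,0,0],"jaw":0},{"translation":[-40,180,0],"angular":[0,0,0],"jaw":0},{"translation":[-50,218,0],"angular":[0,0,0],"jaw":0},{"translation":[-52.4,233,0],"angular":[0,0,0],"jaw":0},{"translation":[-52.4,233,20],"angular":[0,0,0],"jaw":0},{"translation":[-52.4,233,40],"angular":[0,0,0],"jaw":0}]'
python3 -m creep '[{"translation":[0,0,5],"angular":[0,0,0],"jaw":0},{"translation":[0,0,8],"angular":[0,0,0],"jaw":0},{"translation":[0,0,10],"angular":[0,0,0],"jaw":0},{"translation":[0,0,11],"angular":[0,0,0],"jaw":0},{"translation":[0,0,11],"angular":[0,0,0],"jaw":0},{"translation":[0,0,11],"angular":[0,0,0],"jaw":0},{"translation":[0,0,11],"angular":[0,0,0],"jaw":0},{"translation":[0,0,11],"angular":[0,0,0],"jaw":0}]'
python3 g.py 582.8 168.1 48.6 97.1; python3 look.py 49 e;python3 -c "
from h import *
m=cv2.imread('pics/top_e.png')
for p,a in blobs(m,(5,80,180),(20,210,255),(265,155,320,210),60):print(a,*rect(ray('top',p,16)))
"
```

```text
t: 31.15
ee_pos: [559.0, -69.6, 105.6]
orientation: [-0.189, 3.134, -0.001]
ft_force: [-0.8, 0.4, -0.0]
width: 41.7
grasp_force: 0.0
t: 32.15
ee_pos: [581.6, 166.7, 61.9]
orientation: [0.187, -3.135, 0.001]
ft_force: [-0.2, -0.1, 0.5]
width: 0.4
grasp_force: 0.0
t: 33.15
ee_pos: [582.3, 168.2, 52.6]
orientation: [-0.189, 3.136, 0.0]
ft_force: [0.2, 0.3, 0.4]
width: 0.5
grasp_force: 0.0
shift [-0.4 -0.1  4. ] turn z -0.004 | now [582.3 168.2  52.6] yaw 96.9 q6 -1.43 tilt 0.01 F [0.2 0.3 0.4] w 0.5 t 33.1
top copper 646 [ 556.4 -268.5] [ 556.6 -267.9] -6.586883754630037 [46.98057556152344, 102.15518951416016]
scene copper 691 [ 554.1 -264.5] [ 552.4 -264.2] -6.428411607029503 [48.76964569091797, 105.55343627929688]
405 [609.3 -65.1] [607.4 -63.8] 11.456273371746278 [45.96780776977539, 75.6565170288086]
```

```bash
python3 -m creep '[{"translation":[0,0,1.5],"angular":[0,0,0],"jaw":0},{"translation":[0,0,2],"angular":[0,0,0],"jaw":0},{"translation":[0,0,2.5],"angular":[0,0,0],"jaw":0},{"translation":[0,0,3],"angular":[0,0,0],"jaw":0},{"translation":[0,0,3.5],"angular":[0,0,0],"jaw":0},{"translation":[0,0,4],"angular":[0,0,0],"jaw":0},{"translation":[0,0,4],"angular":[0,0,0],"jaw":0},{"translation":[0,0,4],"angular":[0,0,0],"jaw":0}]'; python3 g.py 582.8 168.1 48.6 97.1; python3 -c "
import cv2
cv2.imwrite('pics/c4.png',cv2.resize(cv2.imread('pics/top_e.png')[130:230,180:400],None,fx=3.6,fy=3.6,interpolation=cv2.INTER_CUBIC))"
```

```text
t: 34.25
ee_pos: [582.6, 168.2, 49.4]
orientation: [-0.189, 3.135, 0.0]
ft_force: [-2.3, -0.3, 8.4]
width: 0.5
grasp_force: 3.8
shift [-0.2 -0.1  0.8] turn z -0.004 | now [582.6 168.2  49.4] yaw 96.9 q6 -1.43 tilt 0.03 F [-2.3 -0.3  8.4] w 0.5 t 34.2
```

View pics/c4.png

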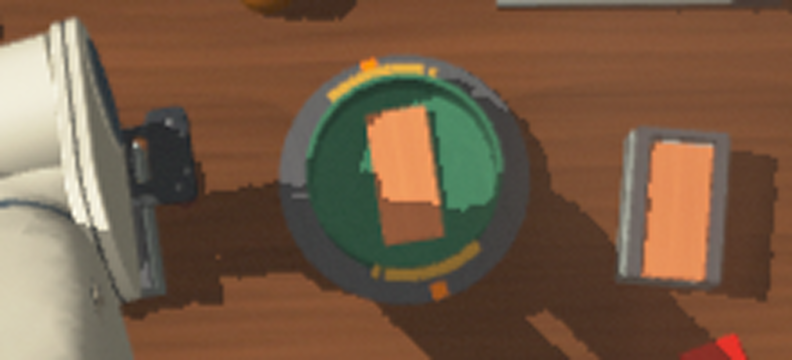

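The pot's stack is neat at crop (405,175) and only partly shaded. Drag the last blank from the left block.

```bash
python3 -m creep '[{"translation":[0,0,-0.15],"angular":[0,0,0],"jaw":0},{"translation":[5,0,-0.15],"angular":[0,0,0],"jaw":0},{"translation":[11,0,-0.15],"angular":[0,0,0],"jaw":0},{"translation":[18,0,-0.15],"angular":[0,0,0],"jaw":0},{"translation":[26,0,-0.15],"angular":[0,0,0],"jaw":0},{"translation":[34,0,-0.15],"angular":[0,0,0],"jaw":0},{"translation":[40,0,-0.15],"angular":[0,0,0],"jaw":0},{"translation":[43,0,-0.15],"angular":[0,0,0],"jaw":0}]'
python3 -m creep '[{"translation":[0,0,0],"angular":[0,0,0],"jaw":0},{"translation":[0,0,-3],"angular":[0,0,0],"jaw":0},{"translation":[0,0,-15],"angular":[0,0,0],"jaw":0.4},{"translation":[0,0,-40],"angular":[0,0,0],"jaw":1},{"translation":[20,0,-60],"angular":[0,0,0],"jaw":1},{"translation":[40,0,-60],"angular":[0,0,0],"jaw":1},{"translation":[60,0,-60],"angular":[0,0,0],"jaw":1},{"translation":[60,0,-60],"angular":[0,0,0],"jaw":1}]'
python3 look.py 49 f; python3 g.py 480.5 155.4 40.5 97.1
```

```text
t: 35.25
ee_pos: [540.1, 163.2, 49.4]
orientation: [-0.189, 3.134, 0.001]
ft_force: [1.6, -0.4, 4.5]
width: 0.4
grasp_force: 2.8
t: 36.25
ee_pos: [478.8, 155.5, 109.0]
orientation: [0.189, -3.135, 0.0]
ft_force: [0.1, -0.3, -0.2]
width: 57.0
grasp_force: 0.0
top copper 653 [ 556.3 -268.4] [ 556.6 -267.9] -6.755831267840506 [46.98057556152344, 102.15518951416016]
scene copper 693 [ 554.2 -264.6] [ 552.4 -264.2] -6.574490805422528 [48.76964569091797, 105.55343627929688]
scene copper 362 [510.4 162. ] [513.6 157.7] 7.87106557604065 [59.63209533691406, 109.81574249267578]
shift [ 0.5 -0.5 68.6] turn z -0.004 | now [480.8 156.  109.1] yaw 96.9 q6 -1.40 tilt 0.06 F [ 0.  -0.2  0.3] w 65.1 t 36.4
```

```bash
python3 -m creep '[{"translation":[0.5,-0.5,5],"angular":[0,0,0],"jaw":1},{"translation":[0.5,-0.5,10],"angular":[0,0,0],"jaw":1},{"translation":[0.5,-0.5,20],"angular":[0,0,0],"jaw":1},{"translation":[0.5,-0.5,35],"angular":[0,0,0],"jaw":1},{"translation":[0.5,-0.5,50],"angular":[0,0,0],"jaw":1},{"translation":[0.5,-0.5,62],"angular":[0,0,0],"jaw":1},{"translation":[0.5,-0.5,68],"angular":[0,0,0],"jaw":1},{"translation":[0.5,-0.5,68],"angular":[0,0,0],"jaw":1}]'; python3 g.py 480.5 155.4 40.5 97.1;python3 -m creep '[{"translation":[0,0,0],"angular":[0,0,0],"jaw":0.6},{"translation":[0,0,0],"angular":[0,0,0],"jaw":0.4},{"translation":[0,0,0],"angular":[0,0,0],"jaw":0.3},{"translation":[0,0,0],"angular":[0,0,0],"jaw":0.3},{"translation":[0,0,0],"angular":[0,0,0],"jaw":0.3},{"translation":[0,0,0],"angular":[0,0,0],"jaw":0.3},{"translation":[0,0,0],"angular":[0,0,0],"jaw":0.3},{"translation":[0,0,0],"angular":[0,0,0],"jaw":0.3}]'
python3 -m creep '[{"translation":[0,0,-1],"angular":[0,0,0],"jaw":0.3},{"translation":[0,0,-4],"angular":[0,0,0],"jaw":0.3},{"translation":[0,0,-10],"angular":[0,0,0],"jaw":0.3},{"translation":[0,0,-20],"angular":[0,0,0],"jaw":0.3},{"translation":[0,0,-35],"angular":[0,0,0],"jaw":0.3},{"translation":[0,0,-50],"angular":[0,0,0],"jaw":0.3},{"translation":[0,0,-64],"angular":[0,0,0],"jaw":0.3},{"translation":[0,0,-64],"angular":[0,0,0],"jaw":0.3}]'; python3 g.py 559.1 -69.2 110 97.1
```

```text
t: 37.35
ee_pos: [479.4, 155.1, 40.2]
orientation: [0.189, -3.135, 0.0]
ft_force: [-0.3, -0.7, -0.0]
width: 87.8
grasp_force: 0.0
shift [-1.1  0.1 -0.3] turn z -0.004 | now [479.4 155.1  40.2] yaw 96.9 q6 -1.40 tilt 0.05 F [-0.3 -0.7 -0. ] w 87.8 t 37.4
t: 38.35
ee_pos: [479.7, 155.2, 40.7]
orientation: [-0.189, 3.136, 0.0]
ft_force: [-0.2, -0.0, 1.6]
width: 44.9
grasp_force: 30.0
t: 39.35
ee_pos: [480.5, 155.5, 106.2]
orientation: [-0.188, 3.133, 0.001]
ft_force: [-0.6, 0.3, -2.0]
width: 45.5
grasp_force: 30.0
shift [ -51.1 -232.5   -3.8] turn z -0.004 | now [480.5 155.5 106.2] yaw 96.9 q6 -1.40 tilt 0.16 F [-0.6  0.3 -2. ] w 45.5 t 39.4
```

```bash
python3 -m creep '[{"translation":[-8,-35,0],"angular":[0,0,0],"jaw":0.3},{"translation":[-18,-80,0],"angular":[0,0,0],"jaw":0.3},{"translation":[-28,-130,0],"angular":[0,0,0],"jaw":0.3},{"translation":[-38,-178,0],"angular":[0,0,0],"jaw":0.3},{"translation":[-46,-212,0],"angular":[0,0,0],"jaw":0.3},{"translation":[-51.3,-232.4,0],"angular":[0,0,0],"jaw":0.3},{"translation":[-51.3,-232.4,5],"angular":[0,0,0],"jaw":0.3},{"translation":[-51.3,-232.4,20],"angular":[0,0,0],"jaw":0.3}]'
python3 -m creep '[{"translation":[0,0,15],"angular":[0,0,0],"jaw":0.3},{"translation":[0,0,30],"angular":[0,0,0],"jaw":0.3},{"translation":[0,0,45],"angular":[0,0,0],"jaw":0.3},{"translation":[0,0,58],"angular":[0,0,0],"jaw":0.3},{"translation":[0,0,65],"angular":[0,0,0],"jaw":0.3},{"translation":[0,0,67.3],"angular":[0,0,0],"jaw":0.3},{"translation":[0,0,67.3],"angular":[0,0,0],"jaw":0.3},{"translation":[0,0,67.3],"angular":[0,0,0],"jaw":0.3}]';python3 g.py 559.1 -69.2 17 97.1
python3 -m creep '[{"translation":[0,0,0],"angular":[0,0,0],"jaw":0.66},{"translation":[0,0,0],"angular":[0,0,0],"jaw":0.66},{"translation":[0,0,0],"angular":[0,0,0],"jaw":0.66},{"translation":[0,0,0],"angular":[0,0,0],"jaw":0.66},{"translation":[0,0,-5],"angular":[0,0,0],"jaw":0.66},{"translation":[0,0,-35],"angular":[0,0,0],"jaw":0.66},{"translation":[0,0,-70],"angular":[0,0,0],"jaw":0.5},{"translation":[0,0,-85],"angular":[0,0,0],"jaw":0.2}]';python3 g.py 581.2 -269.9 61 83.6
```

```text
t: 40.35
ee_pos: [558.3, -68.6, 84.3]
orientation: [-0.189, 3.135, 0.0]
ft_force: [-0.2, 0.3, -0.6]
width: 45.1
grasp_force: 30.0
t: 41.35
ee_pos: [558.8, -69.5, 17.9]
orientation: [-0.188, 3.135, -0.0]
ft_force: [0.3, 1.2, -2.0]
width: 45.4
grasp_force: 30.0
shift [-0.3  0.2  0.9] turn z -0.004 | now [558.8 -69.5  17.9] yaw 96.9 q6 -1.84 tilt 0.06 F [ 0.3  1.2 -2. ] w 45.4 t 41.4
t: 42.35
ee_pos: [559.4, -69.5, 104.4]
orientation: [-0.189, 3.133, -0.001]
ft_force: [0.1, -0.3, -0.7]
width: 41.4
grasp_force: 0.0
shift [   2.6 -201.5   43.5] turn z 0.232 | now [559.4 -69.5 104.4] yaw 96.9 q6 -1.84 tilt 0.17 F [ 0.1 -0.3 -0.7] w 41.4 t 42.4
```

```bash
python3 -m creep '[{"translation":[0,-30,0],"angular":[0,0,0.04],"jaw":0},{"translation":[1,-75,0],"angular":[0,0,0.08],"jaw":0},{"translation":[1,-120,0],"angular":[0,0,0.13],"jaw":0},{"translation":[2,-165,0],"angular":[0,0,0.18],"jaw":0},{"translation":[2.5,-195,0],"angular":[0,0,0.232],"jaw":0},{"translation":[2.6,-202,5],"angular":[0,0,0.232],"jaw":0},{"translation":[2.6,-202,20],"angular":[0,0,0.232],"jaw":0},{"translation":[2.6,-202,40],"angular":[0,0,0.232],"jaw":0}]';python3 -m creep '[{"translation":[0,0,3],"angular":[0,0,0],"jaw":0},{"translation":[0,0,5],"angular":[0,0,0],"jaw":0},{"translation":[0,0,6],"angular":[0,0,0],"jaw":0},{"translation":[0,0,6],"angular":[0,0,0],"jaw":0},{"translation":[0,0,6],"angular":[0,0,0],"jaw":0},{"translation":[0,0,6],"angular":[0,0,0],"jaw":0},{"translation":[0,0,6],"angular":[0,0,0],"jaw":0},{"translation":[0,0,6],"angular":[0,0,0],"jaw":0}]';python3 g.py 581.1 -270.4 52.6 83.5
python3 look.py 53 g;python3 -c "
import cv2,numpy as np
a=cv2.imread('pics/top_g.png')[130:240,170:400];b=cv2.imread('pics/scene_g.png')[170:310,180:400]
cv2.imwrite('pics/c5.png',np.vstack([cv2.resize(a,(600,287)),cv2.resize(b,(490,311)) if 0 else cv2.resize(b,(600,312))]))"
```

```text
t: 43.35
ee_pos: [579.7, -268.8, 61.0]
orientation: [-0.173, -3.136, -0.001]
ft_force: [0.2, -0.3, 0.3]
width: 0.9
grasp_force: 0.0
t: 44.35
ee_pos: [580.1, -270.2, 56.4]
orientation: [0.176, 3.137, 0.0]
ft_force: [0.5, -0.2, 0.5]
width: 0.6
grasp_force: 0.0
shift [-1.1 -0.   3.8] turn z 0.002 | now [ 580.1 -270.2   56.4] yaw 83.6 q6 -1.91 tilt 0.00 F [ 0.5 -0.2  0.5] w 0.6 t 44.4
scene copper 142 [ 522.3 -272.3] [ 523.1 -271.9] -13.9572392403459 [28.18263816833496, 41.246002197265625]
scene copper 111 [ 591.6 -255.8] [ 590.9 -253. ] -25.2647980125828 [23.21377944946289, 50.0107421875]
```

View pics/c5.png

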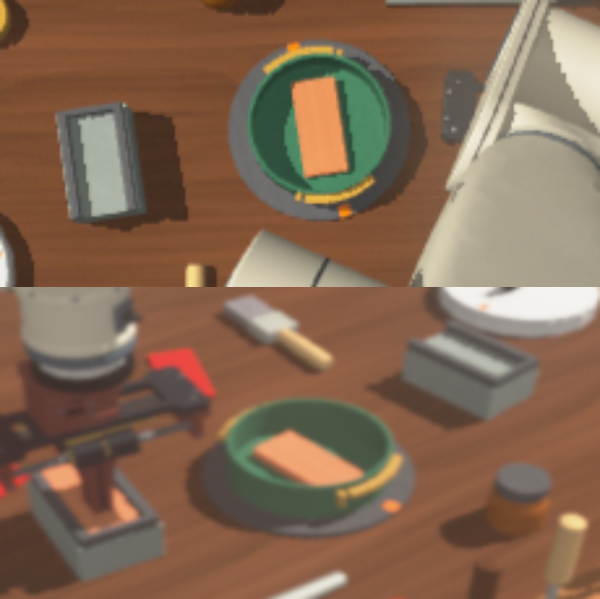

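The left block is empty, at (100,160) in the top half. The pot's stack is neat at (320,125), and the fingertip is over the right block's blank. I press next.

```bash
python3 -m creep '[{"translation":[-1,0,1],"angular":[0,0,0],"jaw":0},{"translation":[-1,0,2],"angular":[0,0,0],"jaw":0},{"translation":[-1,0,2.5],"angular":[0,0,0],"jaw":0},{"translation":[-1,0,3],"angular":[0,0,0],"jaw":0},{"translation":[-1,0,3.5],"angular":[0,0,0],"jaw":0},{"translation":[-1,0,3.8],"angular":[0,0,0],"jaw":0},{"translation":[-1,0,3.8],"angular":[0,0,0],"jaw":0},{"translation":[-1,0,3.8],"angular":[0,0,0],"jaw":0}]'; python3 g.py 581.1 -270.4 48.6 83.5
```

```text
t: 45.45
ee_pos: [581.6, -270.6, 53.4]
orientation: [0.176, 3.135, -0.001]
ft_force: [-0.9, -0.4, 6.5]
width: 0.8
grasp_force: 2.9
shift [0.5 0.2 4.8] turn z 0.002 | now [ 581.6 -270.6   53.4] yaw 83.6 q6 -1.91 tilt 0.07 F [-0.9 -0.4  6.5] w 0.8 t 45.5
```

```bash
python3 -m creep '[{"translation":[0,0,0],"angular":[0,0,0],"jaw":0},{"translation":[5,0,0],"angular":[0,0,0],"jaw":0},{"translation":[11,0,0],"angular":[0,0,0],"jaw":0},{"translation":[18,0,0],"angular":[0,0,0],"jaw":0},{"translation":[26,0,0],"angular":[0,0,0],"jaw":0},{"translation":[34,0,0],"angular":[0,0,0],"jaw":0},{"translation":[40,0,0],"angular":[0,0,0],"jaw":0},{"translation":[43,0,0],"angular":[0,0,0],"jaw":0}]'
python3 -m creep '[{"translation":[0,0,0],"angular":[0,0,0],"jaw":0},{"translation":[0,0,-3],"angular":[0,0,0],"jaw":0},{"translation":[0,0,-15],"angular":[0,0,0],"jaw":0.4},{"translation":[0,0,-40],"angular":[0,0,0],"jaw":1},{"translation":[20,0,-60],"angular":[0,0,0],"jaw":1},{"translation":[40,0,-60],"angular":[0,0,0],"jaw":1},{"translation":[58,0,-60],"angular":[0,0,0],"jaw":1},{"translation":[58,0,-60],"angular":[0,0,0],"jaw":1}]'
python3 look.py 53 h; python3 g.py 479.8 -258.9 44.5 83.5
```

```text
t: 46.45
ee_pos: [538.8, -266.0, 53.4]
orientation: [0.176, 3.135, -0.001]
ft_force: [0.7, -0.9, 5.1]
width: 0.6
grasp_force: 2.7
t: 47.45
ee_pos: [479.4, -258.8, 112.6]
orientation: [-0.176, -3.136, -0.001]
ft_force: [0.8, 1.0, -0.3]
width: 56.8
grasp_force: 0.0
top copper 133 [ 584.5 -260.2] [ 579.8 -253.1] -24.125142538148225 [24.92667579650879, 70.441162109375]
scene copper 937 [ 535.6 -264.7] [ 534.6 -262.6] -7.394523988032688 [69.04231262207031, 149.7349090576172]
shift [ 1.3  0.2 68.2] turn z 0.001 | now [ 481.1 -259.3  112.7] yaw 83.6 q6 -1.97 tilt 0.03 F [ 0.6  0.2 -1.3] w 64.8 t 47.5
```

```bash
python3 -m creep '[{"translation":[1.3,0.2,5],"angular":[0,0,0],"jaw":1},{"translation":[1.3,0.2,10],"angular":[0,0,0],"jaw":1},{"translation":[1.3,0.2,20],"angular":[0,0,0],"jaw":1},{"translation":[1.3,0.2,35],"angular":[0,0,0],"jaw":1},{"translation":[1.3,0.2,50],"angular":[0,0,0],"jaw":1},{"translation":[1.3,0.2,62],"angular":[0,0,0],"jaw":1},{"translation":[1.3,0.2,68],"angular":[0,0,0],"jaw":1},{"translation":[1.3,0.2,68],"angular":[0,0,0],"jaw":1}]'; python3 g.py 479.8 -258.9 44.5 83.5;python3 -m creep '[{"translation":[0,0,0],"angular":[0,0,0],"jaw":0.6},{"translation":[0,0,0],"angular":[0,0,0],"jaw":0.4},{"translation":[0,0,0],"angular":[0,0,0],"jaw":0.3},{"translation":[0,0,0],"angular":[0,0,0],"jaw":0.3},{"translation":[0,0,0],"angular":[0,0,0],"jaw":0.3},{"translation":[0,0,0],"angular":[0,0,0],"jaw":0.3},{"translation":[0,0,0],"angular":[0,0,0],"jaw":0.3},{"translation":[0,0,0],"angular":[0,0,0],"jaw":0.3}]'
python3 -m creep '[{"translation":[0,0,-1],"angular":[0,0,0],"jaw":0.3},{"translation":[0,0,-4],"angular":[0,0,0],"jaw":0.3},{"translation":[0,0,-10],"angular":[0,0,0],"jaw":0.3},{"translation":[0,0,-20],"angular":[0,0,0],"jaw":0.3},{"translation":[0,0,-35],"angular":[0,0,0],"jaw":0.3},{"translation":[0,0,-50],"angular":[0,0,0],"jaw":0.3},{"translation":[0,0,-60],"angular":[0,0,0],"jaw":0.3},{"translation":[0,0,-60],"angular":[0,0,0],"jaw":0.3}]'; python3 g.py 559.6 -69.2 105 97.1
```

```text
t: 48.55
ee_pos: [479.2, -258.6, 44.1]
orientation: [-0.175, -3.136, -0.001]
ft_force: [-0.6, 0.6, -0.9]
width: 87.7
grasp_force: 0.0
shift [-0.6 -0.2 -0.4] turn z 0.002 | now [ 479.2 -258.6   44.1] yaw 83.6 q6 -1.98 tilt 0.05 F [-0.6  0.6 -0.9] w 87.7 t 48.5
t: 49.55
ee_pos: [479.5, -258.8, 44.6]
orientation: [0.176, 3.137, -0.0]
ft_force: [0.1, -0.3, 0.8]
width: 45.3
grasp_force: 30.0
t: 50.55
ee_pos: [480.0, -259.1, 105.7]
orientation: [0.175, 3.135, -0.001]
ft_force: [0.4, 0.4, -2.3]
width: 45.3
grasp_force: 30.0
shift [-57.9 197.6   0.7] turn z -0.236 | now [ 480.  -259.1  105.7] yaw 83.6 q6 -1.98 tilt 0.12 F [ 0.4  0.4 -2.3] w 45.3 t 50.5
```

```bash
python3 -m creep '[{"translation":[-8,28,0],"angular":[0,0,-0.04],"jaw":0.3},{"translation":[-20,70,0],"angular":[0,0,-0.09],"jaw":0.3},{"translation":[-34,115,0],"angular":[0,0,-0.14],"jaw":0.3},{"translation":[-47,160,0],"angular":[0,0,-0.19],"jaw":0.3},{"translation":[-56,190,0],"angular":[0,0,-0.234],"jaw":0.3},{"translation":[-58.4,197.6,0],"angular":[0,0,-0.234],"jaw":0.3},{"translation":[-58.4,197.6,5],"angular":[0,0,-0.234],"jaw":0.3},{"translation":[-58.4,197.6,20],"angular":[0,0,-0.234],"jaw":0.3}]'
python3 -m creep '[{"translation":[0,0,15],"angular":[0,0,0],"jaw":0.3},{"translation":[0,0,30],"angular":[0,0,0],"jaw":0.3},{"translation":[0,0,45],"angular":[0,0,0],"jaw":0.3},{"translation":[0,0,56],"angular":[0,0,0],"jaw":0.3},{"translation":[0,0,61],"angular":[0,0,0],"jaw":0.3},{"translation":[0,0,63],"angular":[0,0,0],"jaw":0.3},{"translation":[0,0,63],"angular":[0,0,0],"jaw":0.3},{"translation":[0,0,63],"angular":[0,0,0],"jaw":0.3}]';python3 g.py 559.5 -69.2 21.3 97.1
```

```text
t: 51.55
ee_pos: [559.5, -69.9, 84.3]
orientation: [-0.19, 3.135, -0.001]
ft_force: [-0.1, 0.3, -0.5]
width: 45.3
grasp_force: 30.0
t: 52.55
ee_pos: [559.9, -68.9, 22.0]
orientation: [-0.192, 3.135, -0.0]
ft_force: [-0.2, -0.2, -1.0]
width: 45.6
grasp_force: 30.0
shift [ 0.4 -0.3  0.7] turn z -0.002 | now [559.9 -68.9  22. ] yaw 97.0 q6 -1.84 tilt 0.05 F [-0.2 -0.2 -1. ] w 45.6 t 52.5
```

```bash
python3 -m creep '[{"translation":[0,0,0.4],"angular":[0,0,0],"jaw":0.66},{"translation":[0,0,0.4],"angular":[0,0,0],"jaw":0.66},{"translation":[0,0,0],"angular":[0,0,0],"jaw":0.66},{"translation":[0,0,0],"angular":[0,0,0],"jaw":0.66},{"translation":[0,0,-5],"angular":[0,0,0],"jaw":0.66},{"translation":[0,0,-35],"angular":[0,0,0],"jaw":0.66},{"translation":[0,0,-70],"angular":[0,0,0],"jaw":0.5},{"translation":[0,0,-82],"angular":[0,0,0],"jaw":0.2}]'
python3 -m creep '[{"translation":[0,-30,0],"angular":[0,0,0.04],"jaw":0},{"translation":[1,-75,0],"angular":[0,0,0.08],"jaw":0},{"translation":[1,-120,0],"angular":[0,0,0.13],"jaw":0},{"translation":[2,-165,0],"angular":[0,0,0.18],"jaw":0},{"translation":[2.5,-195,0],"angular":[0,0,0.234],"jaw":0},{"translation":[2.6,-202.2,5],"angular":[0,0,0.234],"jaw":0},{"translation":[2.6,-202.2,20],"angular":[0,0,0.234],"jaw":0},{"translation":[2.6,-202.2,40],"angular":[0,0,0.234],"jaw":0}]';python3 -m creep '[{"translation":[0,0,4],"angular":[0,0,0],"jaw":0},{"translation":[0,0,8],"angular":[0,0,0],"jaw":0},{"translation":[0,0,10],"angular":[0,0,0],"jaw":0},{"translation":[0,0,11],"angular":[0,0,0],"jaw":0},{"translation":[0,0,11],"angular":[0,0,0],"jaw":0},{"translation":[0,0,11],"angular":[0,0,0],"jaw":0},{"translation":[0,0,11],"angular":[0,0,0],"jaw":0},{"translation":[0,0,11],"angular":[0,0,0],"jaw":0}]';python3 g.py 581.1 -270.4 48.6 83.5
python3 look.py 49 i;python3 -c "
from h import *
m=cv2.imread('pics/top_i.png')
for p,a in blobs(m,(5,80,120),(20,210,255),(270,155,320,210),60):print(a,*rect(ray('top',p,24)))
"
```

```text
t: 53.55
ee_pos: [560.7, -69.0, 105.6]
orientation: [-0.192, 3.132, -0.001]
ft_force: [-0.4, -0.1, 0.1]
width: 41.4
grasp_force: 0.0
t: 54.55
ee_pos: [581.2, -268.5, 62.2]
orientation: [-0.173, -3.136, -0.001]
ft_force: [1.1, 0.1, -0.4]
width: 0.4
grasp_force: 0.0
t: 55.55
ee_pos: [581.6, -269.9, 52.6]
orientation: [0.176, 3.137, -0.0]
ft_force: [-0.4, -0.4, -0.4]
width: 0.6
grasp_force: 0.0
shift [ 0.4 -0.5  4. ] turn z 0.002 | now [ 581.6 -269.9   52.6] yaw 83.6 q6 -1.91 tilt 0.01 F [-0.4 -0.4 -0.4] w 0.6 t 55.5
scene copper 139 [ 524.  -271.9] [ 524.9 -271.7] -8.5752478806899 [27.221872329711914, 42.052127838134766]
647 [594.4 -65.8] [594.6 -65.8] 7.186704406200562 [47.91004180908203, 103.59269714355469]
64 [523.4 -92.1] [522.5 -86.1] -71.86866120611388 [14.578335762023926, 74.1802978515625]
```

The pot's stack is centred at (594,-66). Press, then drag the last blank.

```bash
python3 -m creep '[{"translation":[0,-0.5,1.5],"angular":[0,0,0],"jaw":0},{"translation":[0,-0.5,2],"angular":[0,0,0],"jaw":0},{"translation":[0,-0.5,2.5],"angular":[0,0,0],"jaw":0},{"translation":[0,-0.5,3],"angular":[0,0,0],"jaw":0},{"translation":[0,-0.5,3.5],"angular":[0,0,0],"jaw":0},{"translation":[0,-0.5,4],"angular":[0,0,0],"jaw":0},{"translation":[0,-0.5,4],"angular":[0,0,0],"jaw":0},{"translation":[0,-0.5,4],"angular":[0,0,0],"jaw":0}]'; python3 g.py 581.1 -270.4 48.6 83.5
```

```text
t: 56.65
ee_pos: [581.8, -270.5, 49.4]
orientation: [0.175, 3.136, -0.0]
ft_force: [-1.8, 0.4, 6.5]
width: 0.7
grasp_force: 3.2
shift [0.7 0.  0.8] turn z 0.002 | now [ 581.8 -270.5   49.4] yaw 83.6 q6 -1.91 tilt 0.04 F [-1.8  0.4  6.5] w 0.7 t 56.6
```

```bash
python3 -m creep '[{"translation":[0,0,0],"angular":[0,0,0],"jaw":0},{"translation":[5,0,0],"angular":[0,0,0],"jaw":0},{"translation":[11,0,0],"angular":[0,0,0],"jaw":0},{"translation":[18,0,0],"angular":[0,0,0],"jaw":0},{"translation":[26,0,0],"angular":[0,0,0],"jaw":0},{"translation":[34,0,0],"angular":[0,0,0],"jaw":0},{"translation":[40,0,0],"angular":[0,0,0],"jaw":0},{"translation":[43,0,0],"angular":[0,0,0],"jaw":0}]'
python3 -m creep '[{"translation":[0,0,0],"angular":[0,0,0],"jaw":0},{"translation":[0,0,-3],"angular":[0,0,0],"jaw":0},{"translation":[0,0,-15],"angular":[0,0,0],"jaw":0.4},{"translation":[0,0,-40],"angular":[0,0,0],"jaw":1},{"translation":[20,0,-60],"angular":[0,0,0],"jaw":1},{"translation":[40,0,-60],"angular":[0,0,0],"jaw":1},{"translation":[59,0,-60],"angular":[0,0,0],"jaw":1},{"translation":[59,0,-60],"angular":[0,0,0],"jaw":1}]'
python3 look.py 49 j; python3 g.py 479.8 -258.9 40.5 83.5
```

```text
t: 57.65
ee_pos: [539.3, -266.0, 49.4]
orientation: [0.176, 3.134, -0.001]
ft_force: [1.5, -0.0, 5.0]
width: 0.5
grasp_force: 2.8
t: 58.65
ee_pos: [479.0, -258.7, 109.0]
orientation: [-0.176, -3.136, -0.001]
ft_force: [0.7, 0.2, -1.1]
width: 56.8
grasp_force: 0.0
scene copper 632 [ 513.9 -261.9] [ 512.6 -269.6] -7.472789603358024 [68.29678344726562, 107.94941711425781]
shift [ 1.1  0.3 68.6] turn z 0.001 | now [ 480.8 -259.3  109.1] yaw 83.6 q6 -1.98 tilt 0.06 F [0.1 0.3 0.1] w 65.1 t 58.8
```

```bash
python3 -m creep '[{"translation":[1.1,0.2,5],"angular":[0,0,0],"jaw":1},{"translation":[1.1,0.2,10],"angular":[0,0,0],"jaw":1},{"translation":[1.1,0.2,20],"angular":[0,0,0],"jaw":1},{"translation":[1.1,0.2,35],"angular":[0,0,0],"jaw":1},{"translation":[1.1,0.2,50],"angular":[0,0,0],"jaw":1},{"translation":[1.1,0.2,62],"angular":[0,0,0],"jaw":1},{"translation":[1.1,0.2,68],"angular":[0,0,0],"jaw":1},{"translation":[1.1,0.2,68],"angular":[0,0,0],"jaw":1}]'; python3 g.py 479.8 -258.9 40.5 83.5;python3 -m creep '[{"translation":[0,0,0],"angular":[0,0,0],"jaw":0.6},{"translation":[0,0,0],"angular":[0,0,0],"jaw":0.4},{"translation":[0,0,0],"angular":[0,0,0],"jaw":0.3},{"translation":[0,0,0],"angular":[0,0,0],"jaw":0.3},{"translation":[0,0,0],"angular":[0,0,0],"jaw":0.3},{"translation":[0,0,0],"angular":[0,0,0],"jaw":0.3},{"translation":[0,0,0],"angular":[0,0,0],"jaw":0.3},{"translation":[0,0,0],"angular":[0,0,0],"jaw":0.3}]'
python3 -m creep '[{"translation":[0,0,-1],"angular":[0,0,0],"jaw":0.3},{"translation":[0,0,-4],"angular":[0,0,0],"jaw":0.3},{"translation":[0,0,-10],"angular":[0,0,0],"jaw":0.3},{"translation":[0,0,-20],"angular":[0,0,0],"jaw":0.3},{"translation":[0,0,-35],"angular":[0,0,0],"jaw":0.3},{"translation":[0,0,-50],"angular":[0,0,0],"jaw":0.3},{"translation":[0,0,-64],"angular":[0,0,0],"jaw":0.3},{"translation":[0,0,-64],"angular":[0,0,0],"jaw":0.3}]'; python3 g.py 559.6 -69.2 105 97.1
```

```text
t: 59.75
ee_pos: [478.8, -258.6, 40.1]
orientation: [-0.176, -3.136, -0.001]
ft_force: [1.0, 0.1, 1.0]
width: 88.1
grasp_force: 0.0
shift [-1.  -0.2 -0.4] turn z 0.002 | now [ 478.8 -258.6   40.1] yaw 83.6 q6 -1.98 tilt 0.05 F [1.  0.1 1. ] w 88.1 t 59.8
t: 60.75
ee_pos: [479.1, -258.7, 40.6]
orientation: [0.176, 3.137, -0.0]
ft_force: [-0.1, -0.6, 2.3]
width: 45.5
grasp_force: 30.0
t: 61.75
ee_pos: [480.0, -259.2, 106.2]
orientation: [0.175, 3.134, -0.002]
ft_force: [-0.3, 0.6, -1.1]
width: 45.3
grasp_force: 30.0
shift [-57.9 197.7   1.1] turn z -0.236 | now [ 480.  -259.2  106.2] yaw 83.6 q6 -1.98 tilt 0.17 F [-0.3  0.6 -1.1] w 45.3 t 61.8
```

```bash
python3 -m creep '[{"translation":[-8,28,0],"angular":[0,0,-0.04],"jaw":0.3},{"translation":[-20,70,0],"angular":[0,0,-0.09],"jaw":0.3},{"translation":[-34,115,0],"angular":[0,0,-0.14],"jaw":0.3},{"translation":[-47,160,0],"angular":[0,0,-0.19],"jaw":0.3},{"translation":[-56,190,0],"angular":[0,0,-0.234],"jaw":0.3},{"translation":[-58.4,197.4,0],"angular":[0,0,-0.234],"jaw":0.3},{"translation":[-58.4,197.4,5],"angular":[0,0,-0.234],"jaw":0.3},{"translation":[-58.4,197.4,20],"angular":[0,0,-0.234],"jaw":0.3}]'
python3 -m creep '[{"translation":[0,0,15],"angular":[0,0,0],"jaw":0.3},{"translation":[0,0,30],"angular":[0,0,0],"jaw":0.3},{"translation":[0,0,42],"angular":[0,0,0],"jaw":0.3},{"translation":[0,0,52],"angular":[0,0,0],"jaw":0.3},{"translation":[0,0,57],"angular":[0,0,0],"jaw":0.3},{"translation":[0,0,59],"angular":[0,0,0],"jaw":0.3},{"translation":[0,0,59],"angular":[0,0,0],"jaw":0.3},{"translation":[0,0,59],"angular":[0,0,0],"jaw":0.3}]';python3 g.py 559.5 -69.2 25.3 97.1
python3 -m creep '[{"translation":[0,0,0.4],"angular":[0,0,0],"jaw":0.66},{"translation":[0,0,0.4],"angular":[0,0,0],"jaw":0.66},{"translation":[0,0,0],"angular":[0,0,0],"jaw":0.66},{"translation":[0,0,0],"angular":[0,0,0],"jaw":0.66},{"translation":[0,0,-5],"angular":[0,0,0],"jaw":0.66},{"translation":[0,0,-35],"angular":[0,0,0],"jaw":0.66},{"translation":[0,0,-70],"angular":[0,0,0],"jaw":0.66},{"translation":[0,0,-100],"angular":[0,0,0],"jaw":1}]'
python3 g.py 480 240 140 14.1
```

```text
t: 62.75
ee_pos: [559.1, -70.0, 84.3]
orientation: [-0.19, 3.135, -0.001]
ft_force: [0.0, -0.2, -2.3]
width: 45.4
grasp_force: 30.0
t: 63.75
ee_pos: [559.4, -69.0, 26.0]
orientation: [-0.192, 3.135, -0.0]
ft_force: [-0.1, -0.1, -1.6]
width: 45.2
grasp_force: 30.0
shift [-0.  -0.2  0.7] turn z -0.002 | now [559.4 -69.   26. ] yaw 97.0 q6 -1.84 tilt 0.04 F [-0.1 -0.1 -1.6] w 45.2 t 63.8
t: 64.75
ee_pos: [559.3, -69.1, 127.1]
orientation: [-0.192, 3.135, -0.0]
ft_force: [-0.1, -1.1, 0.3]
width: 64.6
grasp_force: 0.0
shift [ 41.  316.4 -13. ] turn z 1.447 | now [559.3 -69.1 127.1] yaw 97.0 q6 -1.84 tilt 0.03 F [-0.1 -1.1  0.3] w 64.6 t 64.8
```

```bash
cat > cov.py <<'E'
from h import *
import sys
for n in("top","scene"):
    m=img(n,n+"_"+sys.argv[1]); ds=ctrl.look_for(n,"cover")[:2]; print(n,[(round(d["score"],2),np.round(d["rect"])) for d in ds])
    d=ds[0]["rect"];r=[int(d[0])-12,int(d[1])-12,int(d[2])+12,int(d[3])+12]; r[0]=max(r[0],0);r[1]=max(r[1],0)
    for p,a in blobs(m,(0,0,185),(179,45,255),r,300): print("white",a,cv2.minEnclosingCircle(ray(n,p,28).astype(np.float32)))
    for p,a in blobs(m,(10,150,200),(25,255,255),r,3): print("orange",a,ray(n,p,28).mean(0))
    for p,a in blobs(m,(0,0,0),(179,255,60),r,30): print("bar",a,*rect(ray(n,p,62)))
    cv2.imwrite(f"pics/cv_{n}_{sys.argv[1]}.png",cv2.resize(m[r[1]:r[3],r[0]:r[2]],(390,390)))
a=[cv2.imread(f"pics/cv_{n}_{sys.argv[1]}.png") for n in("top","scene")];cv2.imwrite(f"pics/cv_{sys.argv[1]}.png",np.hstack(a))
E
python3 cov.py k; python3 -c "
from h import *
m=cv2.imread('pics/top_k.png')
for p,a in blobs(m,(5,80,120),(20,210,255),(270,155,320,210),60):print(a,*rect(ray('top',p,28)))"
```

```text
top [(0.93, array([119., 210., 186., 274.]))]
white 2948 ((430.9829406738281, 322.23077392578125), 88.82597351074219)
orange 7 [450.9 246.3]
orange 7 [412.8 396.9]
bar 117 [430.4 316.7] [430.3 317. ] -76.23207868284298 [13.200249671936035, 64.41665649414062]
scene [(0.62, array([330., 156., 389., 193.]))]
white 1284 ((438.5169982910156, 323.530517578125), 98.07678985595703)
```

View pics/cv_k.png

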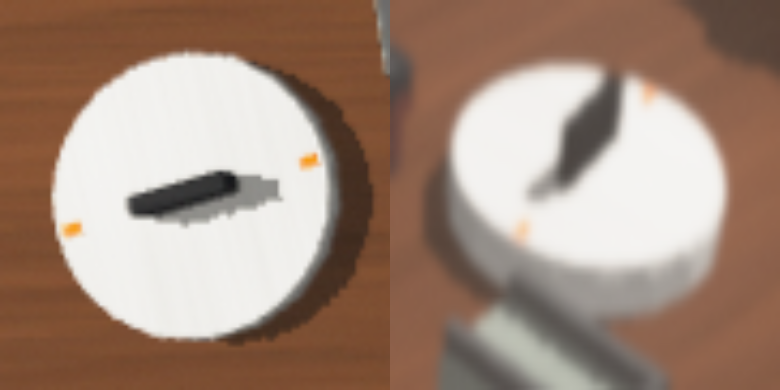

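The cover has been knocked to about (431.7, 321.8), its bar still at -75.8°. I fetch it from there.

```bash
python3 g.py 431.7 321.8 110 14.2; python3 -m creep '[{"translation":[10,45,0],"angular":[0,0,0.15],"jaw":1},{"translation":[20,100,0],"angular":[0,0,0.33],"jaw":1},{"translation":[32,160,0],"angular":[0,0,0.51],"jaw":1},{"translation":[44,220,0],"angular":[0,0,0.69],"jaw":1},{"translation":[56,280,0],"angular":[0,0,0.87],"jaw":1},{"translation":[68,340,0],"angular":[0,0,1.05],"jaw":1},{"translation":[76,380,0],"angular":[0,0,1.23],"jaw":1},{"translation":[79,403,0],"angular":[0,0,1.41],"jaw":1}]'; python3 g.py 431.7 321.8 33.6 14.2
```

```text
shift [ 79.  403.5  15.8] turn z 1.445 | now [559.3 -69.1 126. ] yaw 97.0 q6 -1.84 tilt 0.07 F [ 0.6 -0.1 -0.2] w 80.5 t 65.0
t: 65.95
ee_pos: [429.7, 323.1, 124.1]
orientation: [-1.817, -2.562, 0.003]
ft_force: [0.0, 0.6, 0.6]
width: 87.7
grasp_force: 0.0
shift [-1.9  1.7 90.5] turn z 0.089 | now [429.7 323.1 124.1] yaw 19.3 q6 0.29 tilt 0.13 F [0.  0.6 0.6] w 87.7 t 66.0
```

```bash
python3 -m creep '[{"translation":[0,0,0],"angular":[0,0,0.036],"jaw":1},{"translation":[0,0,15],"angular":[0,0,0.036],"jaw":1},{"translation":[0,0,35],"angular":[0,0,0.036],"jaw":1},{"translation":[0,0,45],"angular":[0,0,0.036],"jaw":1},{"translation":[0,0,50],"angular":[0,0,0.036],"jaw":1},{"translation":[0,0,50],"angular":[0,0,0.036],"jaw":1},{"translation":[0,0,50],"angular":[0,0,0.036],"jaw":1},{"translation":[0,0,50],"angular":[0,0,0.036],"jaw":1}]'; python3 g.py 431.7 321.8 33.6 14.2
```

```text
t: 66.95
ee_pos: [431.9, 321.6, 76.1]
orientation: [1.858, 2.533, 0.001]
ft_force: [-0.0, 0.5, 0.7]
width: 87.8
grasp_force: 0.0
shift [ 0.3 -0.1 42.5] turn z 0.057 | now [431.9 321.6  76.1] yaw 17.5 q6 0.31 tilt 0.05 F [-0.   0.5  0.7] w 87.8 t 67.0
```

```bash
python3 -m creep '[{"translation":[0.3,0,8],"angular":[0,0,0.057],"jaw":1},{"translation":[0.3,0,18],"angular":[0,0,0.057],"jaw":1},{"translation":[0.3,0,28],"angular":[0,0,0.057],"jaw":1},{"translation":[0.3,0,36],"angular":[0,0,0.057],"jaw":1},{"translation":[0.3,0,41],"angular":[0,0,0.057],"jaw":1},{"translation":[0.3,0,42.5],"angular":[0,0,0.057],"jaw":1},{"translation":[0.3,0,42.5],"angular":[0,0,0.057],"jaw":1},{"translation":[0.3,0,42.5],"angular":[0,0,0.057],"jaw":1}]'; python3 g.py 431.7 321.8 33.6 14.2
python3 -m creep '[{"translation":[0,0,0],"angular":[0,0,0],"jaw":0.5},{"translation":[0,0,0],"angular":[0,0,0],"jaw":0.3},{"translation":[0,0,0],"angular":[0,0,0],"jaw":0},{"translation":[0,0,0],"angular":[0,0,0],"jaw":0},{"translation":[0,0,0],"angular":[0,0,0],"jaw":0},{"translation":[0,0,0],"angular":[0,0,0],"jaw":0},{"translation":[0,0,0],"angular":[0,0,0],"jaw":0},{"translation":[0,0,0],"angular":[0,0,0],"jaw":0}]'; python3 g.py 431.7 321.8 33.6 14.2
```

```text
t: 67.95
ee_pos: [431.7, 321.7, 33.3]
orientation: [1.93, 2.479, 0.001]
ft_force: [0.6, 0.7, -0.5]
width: 87.9
grasp_force: 0.0
shift [ 0.1  0.  -0.3] turn z -0.000 | now [431.7 321.7  33.3] yaw 14.2 q6 0.37 tilt 0.03 F [ 0.6  0.7 -0.5] w 87.9 t 68.0
t: 68.95
ee_pos: [431.7, 321.8, 33.1]
orientation: [1.93, 2.479, 0.001]
ft_force: [1.4, 1.3, -0.5]
width: 13.7
grasp_force: 30.0
shift [ 0.  -0.  -0.5] turn z -0.000 | now [431.7 321.8  33.1] yaw 14.2 q6 0.37 tilt 0.03 F [ 1.4  1.3 -0.5] w 13.7 t 69.0
```

```bash
python3 -m creep '[{"translation":[0,0,-5],"angular":[0,0,0],"jaw":0},{"translation":[0,0,-20],"angular":[0,0,0],"jaw":0},{"translation":[0,0,-45],"angular":[0,0,0],"jaw":0},{"translation":[0,0,-75],"angular":[0,0,0],"jaw":0},{"translation":[0,0,-95],"angular":[0,0,0],"jaw":0},{"translation":[0,0,-100],"angular":[0,0,0],"jaw":0},{"translation":[0,0,-100],"angular":[0,0,0],"jaw":0},{"translation":[0,0,-100],"angular":[0,0,0],"jaw":0}]'; python3 g.py 593.6 -65 133 14.2;python3 cov.py l
python3 -c "
from h import *
m=cv2.imread('pics/top_l.png')
for p,a in blobs(m,(5,80,120),(20,210,255),(270,155,320,210),60):print(a,*rect(ray('top',p,28)))
p=blobs(m,(0,0,185),(179,45,255),(90,180,230,300),300)
for q,a in p:print(a,cv2.minEnclosingCircle(ray('top',q,127.5).astype(np.float32)))"
```

```text
t: 69.95
ee_pos: [430.9, 321.2, 132.3]
orientation: [-1.93, -2.478, 0.002]
ft_force: [-0.9, -0.6, -2.5]
width: 13.7
grasp_force: 30.0
shift [-414.3   63.1   -0.5] turn z -0.000 | now [430.9 321.2 132.3] yaw 14.2 q6 0.37 tilt 0.09 F [-0.9 -0.6 -2.5] w 13.7 t 70.0
top [(0.64, array([135., 208., 178., 274.]))]
white 497 ((486.90771484375, 335.341796875), 49.398468017578125)
bar 114 [481.7 356.5] [496.3 362.2] 15.093336899042953 [21.787687301635742, 89.43077850341797]
bar 42 [480.5 380.8] [481.1 381.8] 27.27067287614892 [11.500679016113281, 37.37240982055664]
bar 130 [431.2 332.4] [428. 332.] -47.83657014475497 [37.11583709716797, 43.06621551513672]
scene [(0.65, array([332., 128., 392., 164.])), (0.32, array([261., 175., 300., 208.]))]
white 667 ((332.2600402832031, 487.97039794921875), 101.76142120361328)
654 [594.2 -65.6] [594.5 -65.7] 7.726069580387929 [48.139923095703125, 103.42081451416016]
1279 ((439.3138427734375, 396.01190185546875), 99.38459777832031)
497 ((479.2457580566406, 307.4395446777344), 45.96781539916992)
878 ((315.09698486328125, 408.1486511230469), 52.14822006225586)
```

The stack of five is centred and flat in the pot at (594,-66), and the cover weighs about 2.5 N in hand. Carry it over.

```bash
python3 -m creep '[{"translation":[-35,5,0],"angular":[0,0,0],"jaw":0},{"translation":[-85,13,0],"angular":[0,0,0],"jaw":0},{"translation":[-145,22,0],"angular":[0,0,0],"jaw":0},{"translation":[-205,31,0],"angular":[0,0,0],"jaw":0},{"translation":[-265,40,0],"angular":[0,0,0],"jaw":0},{"translation":[-325,49,0],"angular":[0,0,0],"jaw":0},{"translation":[-375,57,0],"angular":[0,0,0],"jaw":0},{"translation":[-414,63,0],"angular":[0,0,0],"jaw":0}]'
python3 -m creep '[{"translation":[0,0,0],"angular":[0,0,0],"jaw":0},{"translation":[0,0,5],"angular":[0,0,0],"jaw":0},{"translation":[0,0,15],"angular":[0,0,0],"jaw":0},{"translation":[0,0,25],"angular":[0,0,0],"jaw":0},{"translation":[0,0,30],"angular":[0,0,0],"jaw":0},{"translation":[0,0,33],"angular":[0,0,0],"jaw":0},{"translation":[0,0,33],"angular":[0,0,0],"jaw":0},{"translation":[0,0,33],"angular":[0,0,0],"jaw":0}]';python3 g.py 593.6 -64.8 61.6 14.2
```

```text
t: 71.15
ee_pos: [594.6, -66.6, 132.7]
orientation: [-1.932, -2.477, 0.0]
ft_force: [-0.4, 0.3, -3.2]
width: 14.1
grasp_force: 30.0
t: 72.15
ee_pos: [594.2, -64.4, 100.4]
orientation: [1.93, 2.478, 0.0]
ft_force: [-0.1, 0.5, -2.0]
width: 13.6
grasp_force: 30.0
shift [-0.3 -0.7 38.8] turn z -0.000 | now [594.2 -64.4 100.4] yaw 14.2 q6 -0.38 tilt 0.03 F [-0.1  0.5 -2. ] w 13.6 t 72.2
```

```bash
python3 -m creep '[{"translation":[-0.3,-0.5,5],"angular":[0,0,0],"jaw":0},{"translation":[-0.3,-0.5,10],"angular":[0,0,0],"jaw":0},{"translation":[-0.3,-0.5,15],"angular":[0,0,0],"jaw":0},{"translation":[-0.3,-0.5,19],"angular":[0,0,0],"jaw":0},{"translation":[-0.3,-0.5,22],"angular":[0,0,0],"jaw":0},{"translation":[-0.3,-0.5,25],"angular":[0,0,0],"jaw":0},{"translation":[-0.3,-0.5,28],"angular":[0,0,0],"jaw":0},{"translation":[-0.3,-0.5,28],"angular":[0,0,0],"jaw":0}]';python3 g.py 593.6 -64.8 61.2 14.2
```

```text
t: 73.15
ee_pos: [593.5, -64.7, 71.9]
orientation: [-1.93, -2.478, 0.0]
ft_force: [-0.0, -0.6, -2.7]
width: 13.8
grasp_force: 30.0
shift [-0.1  0.1 10.7] turn z -0.000 | now [593.5 -64.7  71.9] yaw 14.2 q6 -0.38 tilt 0.02 F [-0.  -0.6 -2.7] w 13.8 t 73.2
```

```bash
python3 -m creep '[{"translation":[0,0,3],"angular":[0,0,0],"jaw":0},{"translation":[0,0,5],"angular":[0,0,0],"jaw":0},{"translation":[0,0,7],"angular":[0,0,0],"jaw":0},{"translation":[0,0,8.5],"angular":[0,0,0],"jaw":0},{"translation":[0,0,9.5],"angular":[0,0,0],"jaw":0},{"translation":[0,0,10.5],"angular":[0,0,0],"jaw":0},{"translation":[0,0,10.9],"angular":[0,0,0],"jaw":0},{"translation":[0,0,10.9],"angular":[0,0,0],"jaw":0}]';python3 g.py 593.6 -64.8 61.2 14.2
```

```text
t: 74.15
ee_pos: [593.6, -64.7, 61.2]
orientation: [1.93, 2.479, 0.0]
ft_force: [-1.0, -0.8, -3.3]
width: 13.7
grasp_force: 30.0
shift [-0.1 -0.   0. ] turn z -0.000 | now [593.6 -64.7  61.2] yaw 14.2 q6 -0.38 tilt 0.00 F [-1.  -0.8 -3.3] w 13.7 t 74.2
```

```bash
python3 -m creep '[{"translation":[0,0,0.5],"angular":[0,0,0.12],"jaw":0},{"translation":[0,0,0.5],"angular":[0,0,0.28],"jaw":0},{"translation":[0,0,0.5],"angular":[0,0,0.45],"jaw":0},{"translation":[0,0,0.5],"angular":[0,0,0.62],"jaw":0},{"translation":[0,0,0.5],"angular":[0,0,0.8],"jaw":0},{"translation":[0,0,0.5],"angular":[0,0,0.97],"jaw":0},{"translation":[0,0,0.5],"angular":[0,0,1.12],"jaw":0},{"translation":[0,0,0.5],"angular":[0,0,1.25],"jaw":0}]';python3 g.py 593.6 -64.8 61.2 -73.9
```

```text
t: 75.15
ee_pos: [594.0, -64.7, 61.1]
orientation: [3.017, 0.874, 0.001]
ft_force: [-0.0, 0.2, 0.2]
width: 13.7
grasp_force: 30.0
shift [-0.3 -0.2 -0.1] turn z 0.283 | now [594.  -64.7  61.1] yaw -57.7 q6 0.88 tilt 0.04 F [-0.   0.2  0.2] w 13.7 t 75.2
```

```bash
python3 -m creep '[{"translation":[0,0,0],"angular":[0,0,0.1],"jaw":0},{"translation":[0,0,0],"angular":[0,0,0.18],"jaw":0},{"translation":[0,0,0],"angular":[0,0,0.24],"jaw":0},{"translation":[0,0,0],"angular":[0,0,0.28],"jaw":0},{"translation":[0,0,0],"angular":[0,0,0.29],"jaw":0},{"translation":[0,0,0],"angular":[0,0,0.29],"jaw":0},{"translation":[0,0,0],"angular":[0,0,0.29],"jaw":0},{"translation":[0,0,0],"angular":[0,0,0.29],"jaw":0}]';python3 g.py 593.6 -64.8 61.2 -73.9; python3 -c "
from h import *
print(pose()[0]['moment'])"
```

```text
t: 76.15
ee_pos: [594.0, -64.8, 61.1]
orientation: [3.111, 0.436, 0.001]
ft_force: [-0.6, -0.8, 5.7]
width: 13.7
grasp_force: 30.0
shift [-0.4 -0.1 -0.1] turn z -0.002 | now [594.  -64.8  61.1] yaw -74.0 q6 1.16 tilt 0.05 F [-0.6 -0.8  5.7] w 13.7 t 76.2
[0.1 0.2 0.2]
```

```bash
python3 -m creep '[{"translation":[0,0,0],"angular":[0,0,0],"jaw":0.6},{"translation":[0,0,0],"angular":[0,0,0],"jaw":0.6},{"translation":[0,0,0],"angular":[0,0,0],"jaw":0.6},{"translation":[0,0,-10],"angular":[0,0,0],"jaw":0.6},{"translation":[0,0,-40],"angular":[0,0,0],"jaw":0.6},{"translation":[0,0,-80],"angular":[0,0,0],"jaw":0.6},{"translation":[0,0,-120],"angular":[0,0,0],"jaw":0.6},{"translation":[0,0,-140],"angular":[0,0,0],"jaw":0.6}]';python3 -m creep '[{"translation":[0,40,0],"angular":[0,0,0],"jaw":0.6},{"translation":[0,90,0],"angular":[0,0,0],"jaw":0.6},{"translation":[0,140,0],"angular":[0,0,0],"jaw":0.6},{"translation":[0,190,0],"angular":[0,0,0],"jaw":0.6},{"translation":[0,240,0],"angular":[0,0,0],"jaw":0.6},{"translation":[0,290,0],"angular":[0,0,0],"jaw":0.6},{"translation":[0,310,0],"angular":[0,0,0],"jaw":0.6},{"translation":[0,310,0],"angular":[0,0,0],"jaw":0.6}]'
python3 - <<'E'
from h import *
m=img("top","top_z");s=img("scene","scene_z")
for p,a in blobs(m,(0,0,195),(179,60,255),(245,135,340,225),300): print(cv2.minEnclosingCircle(ray("top",p,56).astype(np.float32)))
c=None
for p,a in blobs(m,(10,150,200),(25,255,255),(262,140,322,220),3): print(a,p.mean(0),ray("top",p,56).mean(0),ray("top",p,6).mean(0))
for p,a in blobs(m,(0,0,0),(179,255,60),(275,150,310,205),30): print("bar",*rect(ray("top",p,90)))
cv2.imwrite("pics/c9.png",np.hstack([cv2.resize(m[125:235,180:400],(500,250)),cv2.resize(s[170:300,230:360],(250,250))]))
E
```

```text
t: 77.15
ee_pos: [594.6, -64.8, 203.9]
orientation: [3.11, 0.436, 0.006]
ft_force: [-0.0, 0.1, -1.4]
width: 52.9
grasp_force: 0.0
t: 78.15
ee_pos: [678.6, -364.2, 200.8]
orientation: [3.111, 0.433, 0.0]
ft_force: [-0.2, -0.1, -0.4]
width: 53.0
grasp_force: 0.0
((591.9883422851562, -64.14362335205078), 88.87561798095703)
8 [283.  149.2] [668.  -43.5] [678.4 -42.7]
7 [300.6 204.3] [517.8 -86.6] [522.8 -87.3]
bar [589.6 -66.3] [590.3 -65.9] 15.376681644994449 [10.75269889831543, 63.45988845825195]
```

View pics/c9.png

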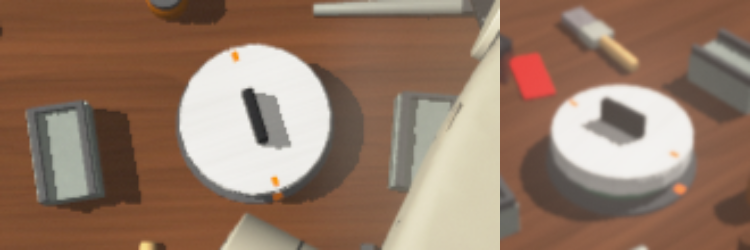

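The cover is seated and its marks sit at 16.0°, in line with the pot's axis at 16°. Both blocks show bare steel, so I hand the job in.

```bash
python3 -c "
from workcell import ctrl
print(ctrl.close_job())"
```

```text
the job is handed in; nothing more can be done
None
```

I put all five copper blanks in the pot, stacked flat in the middle, put the cover back on and locked it with its bar in line with the orange marks, and handed the job in at about 78 s.

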